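# Unstack the baking things and lay out the bench

## Task

The baking things were carried to the bench in one stack: take it apart from the top down, one piece at a time, the box only once its lid is clear, and stand each piece upright in the middle of its own place: the small tin on the small cork mat, the big canister on the big cork mat, the ramekin on the serving plate, and the lidded box squarely along the slatted trivet. Set every piece down gently instead of dropping it, tip nothing over, and leave the dough roller and the spoon where they lie.

Things in the scene. Friction and masses are not known exactly. Their poses are not given: they have to be found in the camera images.
- box: Lidded polypropylene box, white, with a flat push-on lid and a grey latch at each end: 64 mm wide (x), 176 mm long (y; 180 mm over the end latches), 56 mm high, about 0.3 kg. Bottom of the stack, on the bench. Origin: centre of its underside. Grip it across its width (x). Canister and ramekin stand on its lid about 48 mm either side of the middle along y, either one at either end
- canister: Big screw-top canister, plain aluminium cylinder, 58 mm diameter (60 mm over the screw top, which is the uppermost 16 mm), 54 mm high, flat top, about 0.16 kg. Stands on the box lid at the start. Origin: centre of its underside, z up
- tin: Small screw-top tin, plain aluminium cylinder, 40 mm diameter (42 mm over the screw top), 34 mm high, flat top, about 0.07 kg. Stands on top of the big canister at the start. Origin: centre of its underside, z up
- ramekin: Terracotta ramekin, an open straight-sided round dish, 62 mm outer diameter, 36 mm high, wall 4 mm, about 0.14 kg. Stands on the box lid at the start, beside the canister. Origin: centre of its underside, z up
- trivet: Slatted wooden trivet lying fixed on the bench, 94 mm wide (x), 196 mm long (y, the direction of its five slats), top 18 mm above the bench. The place of the box, its length along the slats. Origin: centre of its underside
- plate: White ceramic serving plate fixed by itself on the bench (not one of the bigger stacked plates on the step at the back), 184 mm diameter; flat middle about 62 mm in radius, 5 mm above the bench, beyond which the rim rises to 15 mm. The place of the ramekin. Origin: centre of its underside
- big_mat: Big round cork mat fixed on the bench, 104 mm diameter, 6 mm thick. The place of the big canister. Origin: centre of its underside
- small_mat: Small round cork mat fixed on the bench, 72 mm diameter, 6 mm thick. The place of the small tin. Origin: centre of its underside
- roller: Bystander: silicone dough roller, dark, 46 mm diameter, 352 mm long with its wooden handles (along x), lying on the bench. Origin: middle of its length, at bench height. To be left alone
- spoon: Bystander: steel spoon, 180 mm long (along x), lying flat on the bench, handle towards -x, origin near its middle. To be left alone

How it is judged:
By the outcome, as a careful person would: the job done as asked, in the order asked, and still so for the second after the job is handed in, with the robot touching nothing.
It also fails if it takes over 138 s, if anything falls off the work surface, if the arm or the gripper's body presses on something with over 40 N, if the wrist force passes 120 N, or if a joint passes its speed limit or range.

## Robot

A 6-joint arm with a two-finger parallel gripper is mounted at the origin on the work surface. World frame = base frame: x ahead of the robot, y to its left, z up, the work surface at z = 0. Lengths are in m, angles in rad, forces in N, time in s.
With the tool pointing down it reaches from about 0.375 to 0.975 m from the base axis. Payload 3.8 kg.
Tool frame: the origin (TCP) lies midway between the tips of the shut fingers; the grasp point (between the pads) lies 19 mm behind it; z points along the fingers, y is the line along which they close (so a half turn about z gives the same grasp; the last joint's range is limited). The gripper opens to 85 mm and grips with 20 to 120 N. Pads are 22 mm wide; open, the fingers measure 114 mm over their backs; the gripper's body (76 mm by 85 mm) begins 54 mm behind the grasp point. The pads swing forward as they close: fully open they stand 13 mm farther back than shut.
Start: joints at [-0.037, 0.264, 1.604, -0, 1.274, -0.037], TCP at [0.675, -0, 0.231] pointing down, gripper open.
Joint ranges: [-2.63, 2.63], [-0.94, 2.18], [0.31, 2.57], [-1.31, 4.45], [0, 2.66], [-2.55, 2.55]. Speed limits (rad/s): [2.57, 2.57, 3.14, 3.14, 3.14, 3.14].

## Interface

Orientations are given as a unit quaternion [w, x, y, z].
In Python, from plant import ctrl, cams gives the robot as it stands.
- The arm moves only by the shell command python3 -m jog 'ROWS'. ROWS is JSON, a list of rows, each an object with "xyz": the shift along the tool's x, y, z in m, a list of three; "angular": the turn, a rotation vector about the tool's x, y, z in degrees, a list of three; "claw": the finger opening in m, from 0 to 0.0854. In form: [{"xyz": [x, y, z], "angular": [wx, wy, wz], "claw": claw}, ...]. A call has 1 to 20 rows; each row shifts and turns the commanded pose from where the row before left it, along the tool's axes as they then stand; what a row does not reach is not made up. A row lasts 1/12 s, in which the tool goes at most 41.7 mm and 7.16 degrees, less where a joint would pass 70% of its speed; a pose out of reach is approached as far as the arm can. A call with a gripper value outside its range is refused whole. The fingers move at their own pace and stop on an object; the grip force is fixed at half the most. Time passes only in rows, so rows that do not move let the fingers close. It gives the time, the measured TCP pose, the force, the opening and the grip force at its end, in the units of the state.
- ctrl.sense(): the state, without advancing time (a new reading comes with each control period).
- cams.grab_frame(name): name is "scene" or "side" or "wrist"; returns a dict with "color" (420x560x3 uint8, blue, green, red), "vfov" (degrees; the focal length in pixels is half the picture's height over the tangent of half this angle, whatever the lens; pixels are square), "cx", "cy" (the principal point, pixels), "rvec" (rotation vector, rad) and "tvec" (3), from world to camera coordinates, as OpenCV has them; the wrist camera has in their place "hand_eye" (4x4, takes a point from camera to tool coordinates, whose origin is the TCP and whose axes are the flange's). Camera axes: x right, y down, z forward; pixel columns grow to the right and rows downward; lengths in m; the calibration is good to about 2 mm. A picture is of the moment at which its call begins: read the wrist's pose just before it. There is no depth.
- ctrl.job_done(): hands the job in; it is judged then, once.
The state is a dict: "time_s": time; "joint_pos": joint angles; "joint_vel": joint speeds; "effort": joint torques, N m; "position": TCP position; "eef_rot": TCP orientation; "wrist_force": force on the tool from outside, world axes, zero at the start; "wrist_torque": the same for the moment, N m; "gripper_width": finger opening in m; "gripper_force": force on a finger pad.
Only numpy, scipy, OpenCV 4.12 (cv2) and the standard library are available. Lean on these libraries where they do the work, as an engineer would, in place of code of your own. Each camera call takes 0.05 s, during which the arm holds its last target. There are 200 camera calls.

## Working session

There is one attempt and no reset: what is moved stays moved. The work goes in short steps, Python scripts to look and compute and a shell command to move; the robot and the scene stay as the last step left them, time stands still between calls to the robot, and variables do not carry over. Pictures are saved under pics/ and viewed, at most 14 in all, crops included, and the job is handed in when it is done.

```bash
ls; mkdir -p pics
python3 - <<'E'
from plant import ctrl,cams
import cv2
s=ctrl.sense();print(s['position'],s['eef_rot'],s['gripper_width'],s['time_s'])
for n in('scene','side','wrist'):
    f=cams.grab_frame(n);cv2.imwrite(f'pics/{n}0.png',f['color'])
    print(n,{k:(v.tolist() if hasattr(v,'tolist') else v) for k,v in f.items() if k!='color'})
E
```

```text
pics
[6.74252590e-01 5.17741434e-05 2.29951808e-01] [-0.00083077  0.70708409  0.70712856 -0.00077486] 0.0858177339922099 0.0
scene {'vfov': 54.15690904030228, 'cx': 282.16473607373797, 'cy': 215.81637389381717, 'rvec': [2.0397658810012627, 0.6849814488493925, -0.34594113755183864], 'tvec': [-0.4903708523524399, -0.064596328362048, 1.4310428500794805]}
side {'vfov': 47.059750569241686, 'cx': 282.6048813297088, 'cy': 212.3913520850502, 'rvec': [0.38656418727064745, -2.8426155384467764, 1.0760414982055575], 'tvec': [0.5615141348801913, 0.12465902507898417, 1.3487302436972912]}
wrist {'vfov': 70.3869945445583, 'cx': 275.78494892138536, 'cy': 210.91198016032382, 'hand_eye': [[-6.278797978893485e-05, -0.9582255913062485, -0.28601348259034715, 0.07304471469569723], [0.9999993384192176, -0.0003886722324550561, 0.0010826333734849259, 0.0003192795902811074], [-0.0011485725032660714, -0.28601322539296126, 0.958224981766557, -0.1426771350429151], [0.0, 0.0, 0.0, 1.0]]}
```

View pics/scene0.png

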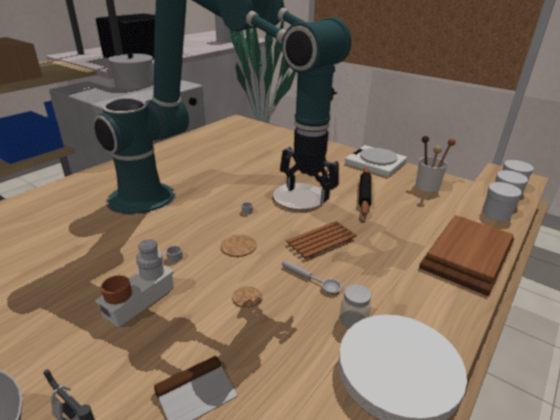

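View pics/side0.png

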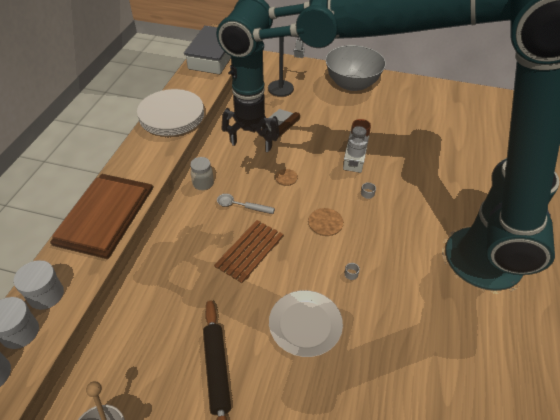

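View pics/wrist0.png

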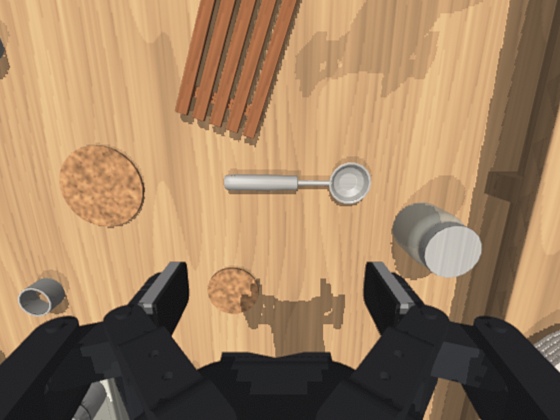

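The stack is near scene (140,290), with the tin on the canister at (148,248) and the ramekin at (116,288). In the scene picture the mats are at (238,245) and (247,297), the trivet at (320,240), the plate at (299,196). The wrist view shows both mats, (102,186) and (232,290), plus the trivet's near end and the spoon.

```bash
cat > h.py <<'E'
import numpy as np,cv2
from scipy.spatial.transform import Rotation as R
from plant import ctrl,cams
def grab(n,name=None):
    s=ctrl.sense();f=cams.grab_frame(n)
    if name: cv2.imwrite('pics/'+name,f['color'])
    h=f['color'].shape[0];F=h/2/np.tan(np.radians(f['vfov']/2))
    if n=='wrist':
        q=s['eef_rot'];T=np.eye(4);T[:3,:3]=R.from_quat([q[1],q[2],q[3],q[0]]).as_matrix();T[:3,3]=s['position']
        C=T@np.array(f['hand_eye']);Rc,c=C[:3,:3],C[:3,3]
    else:
        Rm=cv2.Rodrigues(np.array(f['rvec']))[0];Rc=Rm.T;c=-Rm.T@np.array(f['tvec'])
    return dict(img=f['color'],F=F,cx=f['cx'],cy=f['cy'],R=Rc,c=c)
def ray(v,p):
    p=np.atleast_2d(np.asarray(p,float))
    d=np.c_[(p[:,0]-v['cx'])/v['F'],(p[:,1]-v['cy'])/v['F'],np.ones(len(p))]
    return d@v['R'].T
def plane(v,p,z):
    d=ray(v,p);return v['c']+d*((z-v['c'][2])/d[:,2])[:,None]
def proj(v,P):
    q=(np.atleast_2d(P)-v['c'])@v['R'];return np.c_[q[:,0]/q[:,2]*v['F']+v['cx'],q[:,1]/q[:,2]*v['F']+v['cy']]
def blobs(mask,amin):
    mask=cv2.morphologyEx(mask.astype(np.uint8)*255,cv2.MORPH_OPEN,np.ones((3,3)))
    cs,_=cv2.findContours(mask,cv2.RETR_EXTERNAL,cv2.CHAIN_APPROX_NONE)
    return [c[:,0,:] for c in cs if cv2.contourArea(c)>amin]
def pose():
    s=ctrl.sense();q=s['eef_rot'];m=R.from_quat([q[1],q[2],q[3],q[0]]).as_matrix()
    print('t',round(s['time_s'],2),'p',np.round(s['position'],4),'xaxis yaw',round(np.degrees(np.arctan2(m[1,0],m[0,0])),2),'z',np.round(m[:,2],3),'w',round(s['gripper_width'],4),'F',np.round(s['wrist_force'],1),s['gripper_force'],'q',np.round(s['joint_pos'],2))
E
python3 - <<'E'
from h import *
S=grab('scene');D=grab('side')
def tri(a,b):
    da,db=ray(S,a)[0],ray(D,b)[0];A=np.c_[da,-db];x=np.linalg.lstsq(A,D['c']-S['c'],rcond=None)[0]
    p,q=S['c']+da*x[0],D['c']+db*x[1];return np.round((p+q)/2,3),round(np.linalg.norm(p-q),3)
print('tin top scene',plane(S,(148,245),.144),'side',plane(D,(360,132),.144))
print('ram scene',plane(S,(116,285),.092),'side',plane(D,(361,125),.092))
for n,p,z in [('plate',(299,196),.01),('bigmat',(238,245),.006),('smallmat',(247,297),.006),('trivet',(320,240),.018),('cupA',(174,254),.02),('cupB',(247,208),.02),('jar',(356,295),.06),('roller',(365,190),.02),('spoon',(311,278),.0)]: print(n,np.round(plane(S,p,z)[0],3))
for n,p,z in [('plate',(305,324),.01),('bigmat',(326,221),.006),('smallmat',(287,177),.006),('trivet',(250,251),.018),('cupA',(368,188),.02),('cupB',(351,270),.02),('jar',(201,165),.06)]: print(n,np.round(plane(D,p,z)[0],3))
for n,p in [('boxnear',(104,310)),('boxright',(172,272))]: print(n,plane(S,p,.056))
E
```

```text
tin top scene [[ 0.41970037 -0.27645329  0.144     ]] side [[ 0.4103182 -0.2643476  0.144    ]]
ram scene [[ 0.42256614 -0.37543129  0.092     ]] side [[ 0.41610535 -0.36638488  0.092     ]]
plate [0.434 0.338 0.01 ]
bigmat [ 0.455 -0.009  0.006]
smallmat [ 0.617 -0.158  0.006]
trivet [0.639 0.147 0.018]
cupA [ 0.358 -0.163  0.02 ]
cupB [0.355 0.149 0.02 ]
jar [ 0.85  -0.041  0.06 ]
roller [0.604 0.508 0.02 ]
spoon [0.7   0.006 0.   ]
plate [0.432 0.342 0.01 ]
bigmat [ 0.45  -0.003  0.006]
smallmat [ 0.608 -0.15   0.006]
trivet [0.629 0.171 0.018]
cupA [ 0.351 -0.158  0.02 ]
cupB [0.35  0.159 0.02 ]
jar [ 0.864 -0.073  0.06 ]
boxnear [[ 0.43179745 -0.41989129  0.056     ]]
boxright [[ 0.44914428 -0.24338498  0.056     ]]
```

```bash
python3 -m jog '[{"xyz":[-0.02,-0.016,-0.005],"angular":[0,0,0],"claw":0.0854},{"xyz":[-0.02,-0.016,-0.005],"angular":[0,0,0],"claw":0.0854},{"xyz":[-0.02,-0.016,-0.005],"angular":[0,0,0],"claw":0.0854},{"xyz":[-0.02,-0.016,-0.005],"angular":[0,0,0],"claw":0.0854},{"xyz":[-0.02,-0.016,-0.005],"angular":[0,0,0],"claw":0.0854},{"xyz":[-0.02,-0.016,-0.005],"angular":[0,0,0],"claw":0.0854},{"xyz":[-0.02,-0.016,-0.005],"angular":[0,0,0],"claw":0.0854},{"xyz":[-0.02,-0.016,-0.005],"angular":[0,0,0],"claw":0.0854},{"xyz":[-0.02,-0.016,-0.005],"angular":[0,0,0],"claw":0.0854},{"xyz":[-0.02,-0.016,-0.005],"angular":[0,0,0],"claw":0.0854},{"xyz":[-0.02,-0.016,-0.005],"angular":[0,0,0],"claw":0.0854},{"xyz":[-0.02,-0.016,-0.005],"angular":[0,0,0],"claw":0.0854},{"xyz":[-0.02,-0.016,-0.005],"angular":[0,0,0],"claw":0.0854},{"xyz":[-0.02,-0.016,-0.005],"angular":[0,0,0],"claw":0.0854},{"xyz":[-0.02,-0.016,-0.005],"angular":[0,0,0],"claw":0.0854},{"xyz":[0,0,0],"angular":[0,0,0],"claw":0.0854},{"xyz":[0,0,0],"angular":[0,0,0],"claw":0.0854},{"xyz":[0,0,0],"angular":[0,0,0],"claw":0.0854}]'
python3 -c "
from h import *
pose();grab('wrist','w1.png')"
```

```text
time_s: 1.75
position: [0.4351, -0.2997, 0.3061]
eef_rot: [-0.0, 0.707, 0.707, 0.0]
wrist_force: [0.3, -0.3, -0.4]
gripper_width: 0.0855
gripper_force: 0.0
t 1.75 p [ 0.4351 -0.2997  0.3061] xaxis yaw 89.96 z [ 0.     0.001 -1.   ] w 0.0855 F [ 0.3 -0.3 -0.4] 0.0 q [-0.65 -0.05  1.82  0.    1.38 -0.65]
```

View pics/w1.png

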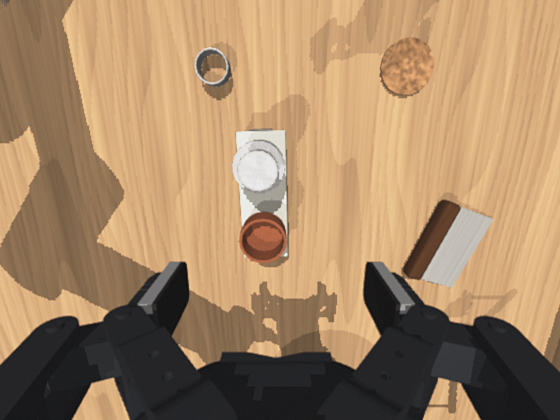

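Tin top at (259,171) on the canister, ramekin at (263,238), box edges from (237,131)/(285,130) to (288,256), slightly turned. Small mat at (406,68); a stray cup at (213,67).

```bash
cat > m.py <<'E'
from h import *
def circ(v,P,z,nm):
    # fit circle to contour points back-projected to plane z
    w=plane(v,P,z)[:,:2]; keep=np.ones(len(w),bool)
    for _ in range(6):
        a=np.linalg.lstsq(np.c_[2*w[keep],np.ones(keep.sum())],(w[keep]**2).sum(1),rcond=None)[0]
        r=np.sqrt(a[2]+a[0]**2+a[1]**2);e=np.abs(np.hypot(*(w-a[:2]).T)-r);keep=e<max(.0015,1.5*np.median(e))
    print(nm,np.round(a[:2],4),'r',round(r,4),'n',keep.sum(),len(w));return a[:2],r
def hsv(v): return [c.astype(int) for c in cv2.split(cv2.cvtColor(v['img'],cv2.COLOR_BGR2HSV))]
E
python3 - <<'E'
from m import *
v=grab('wrist');H,S,V=hsv(v)
for p in [(259,171),(244,165),(255,140),(270,200),(263,238),(245,238),(406,68),(350,100),(286,200)]: print(p,H[p[1],p[0]],S[p[1],p[0]],V[p[1],p[0]])
g=cv2.cvtColor(v['img'],cv2.COLOR_BGR2GRAY)
roi=g[125:215,225:300];big=cv2.resize(roi,None,fx=4,fy=4,interpolation=cv2.INTER_CUBIC)
c=cv2.HoughCircles(big,cv2.HOUGH_GRADIENT_ALT,1.5,20,param1=150,param2=.6,minRadius=60,maxRadius=130)
print(None if c is None else [(225+a/4,125+b/4,r/4) for a,b,r in c[0]])
if c is not None:
    for a,b,r in c[0]: print(plane(v,(225+a/4,125+b/4),.144),r/4/v['F']*(v['c'][2]-.144))
red=((H<10)|(H>172))&(S>120);red[260:]=0
for b in blobs(red,300): print(b.mean(0),len(b));circ(v,b,.092,'ram')
wh=(S<60)&(V>110);wh[260:]=0
for b in blobs(wh,800): print(b.min(0),b.max(0))
cv2.imwrite('pics/c1.png',cv2.resize(v['img'][115:275,200:330],None,fx=4,fy=3.7,interpolation=cv2.INTER_CUBIC)[:598])
E
```

```text
(259, 171) 23 5 226
(244, 165) 12 6 229
(255, 140) 19 17 163
(270, 200) 23 21 144
(263, 238) 9 154 180
(245, 238) 9 142 77
(406, 68) 14 125 224
(350, 100) 16 105 223
(286, 200) 22 27 177
[(np.float32(258.0), np.float32(167.0), np.float32(26.632635))]
[[ 0.41774301 -0.27024388  0.144     ]] 0.027250668464814977
[263.19285714 237.42857143] 140
ram [ 0.4199 -0.3679] r 0.0315 n 100 140
[433 208] [491 259]
[232 129] [287 230]
```

View pics/c1.png

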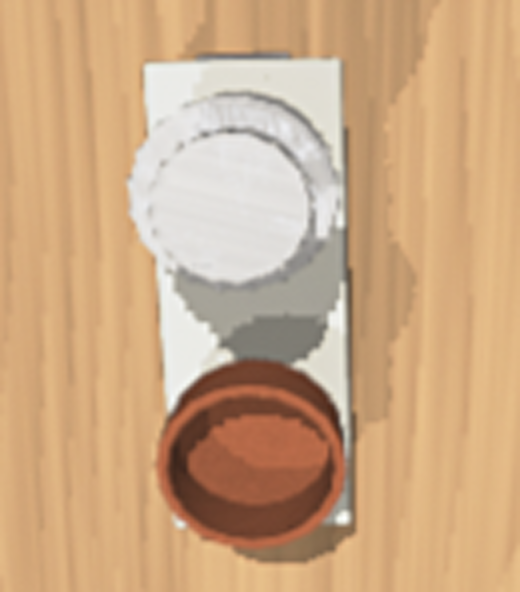

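```bash
cat > mat.py <<'E'
from m import *
def cork(v,z,near,r0):
    im=cv2.GaussianBlur(v['img'],(9,9),0);H,S,V=[c.astype(int) for c in cv2.split(cv2.cvtColor(im,cv2.COLOR_BGR2HSV))]
    p=proj(v,[*near,z])[0];rr=r0*v['F']/(v['c'][2]-z)
    yy,xx=np.mgrid[:420,:560];d=np.hypot(xx-p[0],yy-p[1])
    f=S-6*H.astype(float)   # redder + more saturated
    i=f[d<.6*rr].mean();o=f[(d>1.3*rr)&(d<1.7*rr)].mean();print('pix',p,'in/out',i,o)
    m=(f>(i+o)/2)&(d<1.5*rr);m=cv2.morphologyEx(m.astype(np.uint8),cv2.MORPH_CLOSE,np.ones((9,9)))
    b=max(blobs(m>0,100),key=len);b=cv2.convexHull(b.astype(np.int32))[:,0,:]
    return circ(v,b,z,'mat')
E
python3 - <<'E'
from mat import *
v=grab('wrist')
cork(v,.006,(.612,-.155),.036)
print('manual',plane(v,(407,67.5),.006))
print('tin',plane(v,(257.6,171.1),.144),'can top',plane(v,(258,167),.110))
q=plane(v,[(236.25,131.8),(241.25,206.9),(285.25,131.2),(288.25,256.9)],.056)[:,:2];print(q)
print('yaws',[np.degrees(np.arctan2(*(a-b)[::-1])) for a,b in((q[0],q[1]),(q[2],q[3]))])
E
```

```text
pix [405.48594153  67.63741047] in/out 41.7737556561086 11.064472497745717
mat [ 0.6137 -0.1545] r 0.0359 n 28 28
manual [[ 0.6140338  -0.15482775  0.006     ]]
tin [[ 0.41731144 -0.27427     0.144     ]] can top [[ 0.41579455 -0.27495626  0.11      ]]
[[ 0.38562697 -0.23790181]
 [ 0.38879675 -0.33737967]
 [ 0.4480806  -0.23710894]
 [ 0.45415017 -0.41226235]]
yaws [np.float64(91.82506429435098), np.float64(91.98467141573859)]
```

```bash
python3 -m jog '[{"xyz":[0.0025,-0.0018,0.0155],"angular":[0,0,0],"claw":0.0854},{"xyz":[0.0025,-0.0018,0.0155],"angular":[0,0,0],"claw":0.0854},{"xyz":[0.0025,-0.0018,0.0155],"angular":[0,0,0],"claw":0.0854},{"xyz":[0.0025,-0.0018,0.0155],"angular":[0,0,0],"claw":0.0854},{"xyz":[0.0025,-0.0018,0.0155],"angular":[0,0,0],"claw":0.0854},{"xyz":[0.0025,-0.0018,0.0155],"angular":[0,0,0],"claw":0.0854},{"xyz":[0.0025,-0.0018,0.0155],"angular":[0,0,0],"claw":0.0854},{"xyz":[0.0025,-0.0018,0.0155],"angular":[0,0,0],"claw":0.0854},{"xyz":[0.0025,-0.0018,0.0155],"angular":[0,0,0],"claw":0.0854},{"xyz":[0.0025,-0.0018,0.0155],"angular":[0,0,0],"claw":0.0854},{"xyz":[0,0,0.008],"angular":[0,0,0],"claw":0.0854},{"xyz":[0,0,0.008],"angular":[0,0,0],"claw":0.0854},{"xyz":[0,0,0.008],"angular":[0,0,0],"claw":0.0854},{"xyz":[0,0,0.008],"angular":[0,0,0],"claw":0.0854},{"xyz":[0,0,0.008],"angular":[0,0,0],"claw":0.0854},{"xyz":[0,0,0],"angular":[0,0,0],"claw":0.0854},{"xyz":[0,0,0],"angular":[0,0,0],"claw":0.0854}]'
python3 -c "
from h import *
pose();v=grab('side','s2.png')
p=proj(v,[.417,-.274,.12])[0].astype(int);x,y=p
cv2.imwrite('pics/s2c.png',cv2.resize(v['img'][y-60:y+60,x-70:x+70],None,fx=4,fy=4))"
```

```text
time_s: 3.32
position: [0.4168, -0.2749, 0.1109]
eef_rot: [-0.0, 0.707, 0.707, -0.0]
wrist_force: [1.0, 0.8, 0.6]
gripper_width: 0.0856
gripper_force: 0.0
t 3.32 p [ 0.4168 -0.2749  0.1109] xaxis yaw 89.99 z [-0.001  0.001 -1.   ] w 0.0856 F [1.  0.8 0.6] 0.0 q [-0.63  0.04  2.09  0.    1.01 -0.63]
```

View pics/s2c.png

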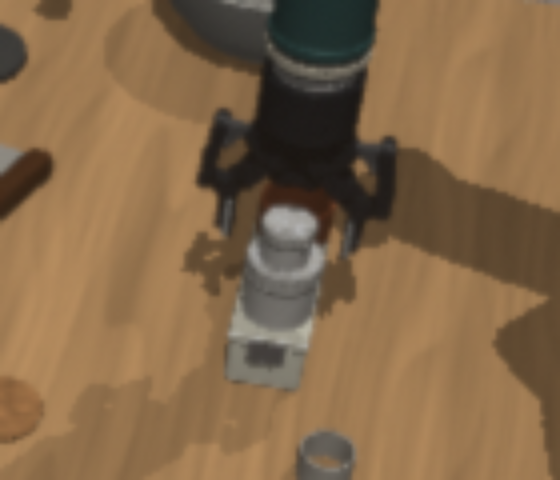

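The fingers stand either side of the tin, crop (290,235), with their tips near its lower half and nothing touched. I'll close.

```bash
python3 -m jog '[{"xyz":[0,0,0],"angular":[0,0,0],"claw":0.06},{"xyz":[0,0,0],"angular":[0,0,0],"claw":0.05},{"xyz":[0,0,0],"angular":[0,0,0],"claw":0.044},{"xyz":[0,0,0],"angular":[0,0,0],"claw":0.04},{"xyz":[0,0,0],"angular":[0,0,0],"claw":0.03},{"xyz":[0,0,0],"angular":[0,0,0],"claw":0.03},{"xyz":[0,0,0],"angular":[0,0,0],"claw":0.03},{"xyz":[0,0,0],"angular":[0,0,0],"claw":0.03},{"xyz":[0,0,-0.002],"angular":[0,0,0],"claw":0.03},{"xyz":[0,0,-0.004],"angular":[0,0,0],"claw":0.03},{"xyz":[0,0,-0.006],"angular":[0,0,0],"claw":0.03},{"xyz":[0,0,-0.01],"angular":[0,0,0],"claw":0.03},{"xyz":[0,0,-0.015],"angular":[0,0,0],"claw":0.03},{"xyz":[0,0,-0.015],"angular":[0,0,0],"claw":0.03},{"xyz":[0,0,-0.015],"angular":[0,0,0],"claw":0.03},{"xyz":[0,0,0],"angular":[0,0,0],"claw":0.03},{"xyz":[0,0,0],"angular":[0,0,0],"claw":0.03}]'
python3 -c "
from h import *
pose();v=grab('wrist','w3.png')"
```

```text
time_s: 4.78
position: [0.4178, -0.2756, 0.1797]
eef_rot: [0.001, 0.707, 0.707, 0.0]
wrist_force: [0.2, 0.6, -0.6]
gripper_width: 0.0386
gripper_force: 60.2
t 4.78 p [ 0.4178 -0.2756  0.1797] xaxis yaw 90.0 z [ 0.002 -0.002 -1.   ] w 0.0386 F [ 0.2  0.6 -0.6] 60.215996503829956 q [-0.63 -0.03  2.03  0.    1.14 -0.63]
```

View pics/w3.png

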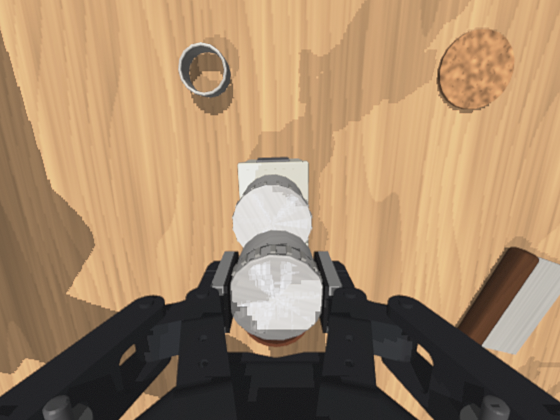

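The tin is held, its top at (277,297), and the canister's top is at (271,222), undisturbed. The small mat is at (476,68).

Run:
```python
from mat import *
v=grab('wrist')
print('tin',plane(v,(277,297.5),.2128),'can',plane(v,(271.3,222),.110))
cork(v,.006,(.6137,-.1545),.036)
pose()
```

```text
tin [[ 0.41798152 -0.2719062   0.2128    ]] can [[ 0.41429431 -0.27370876  0.11      ]]
pix [477.82709291  70.8201498 ] in/out 41.74485910129474 11.397606994937874
mat [ 0.6135 -0.1546] r 0.0362 n 32 32
t 4.88 p [ 0.4166 -0.2747  0.1777] xaxis yaw 90.0 z [-0.001  0.001 -1.   ] w 0.0388 F [ 0.3 -0.5 -0.1] 60.21521329879761 q [-0.63 -0.03  2.03  0.    1.14 -0.63]
```

```bash
python3 -m jog '[{"xyz":[0.0039,0.0065,0],"angular":[0,0,0],"claw":0.03},{"xyz":[0.0079,0.0131,0],"angular":[0,0,0],"claw":0.03},{"xyz":[0.0079,0.0131,0],"angular":[0,0,0],"claw":0.03},{"xyz":[0.0079,0.0131,0],"angular":[0,0,0],"claw":0.03},{"xyz":[0.0079,0.0131,0],"angular":[0,0,0],"claw":0.03},{"xyz":[0.0079,0.0131,0],"angular":[0,0,0],"claw":0.03},{"xyz":[0.0079,0.0131,0],"angular":[0,0,0],"claw":0.03},{"xyz":[0.0079,0.0131,0],"angular":[0,0,0],"claw":0.03},{"xyz":[0.0079,0.0131,0],"angular":[0,0,0],"claw":0.03},{"xyz":[0.0079,0.0131,0],"angular":[0,0,0],"claw":0.03},{"xyz":[0.0079,0.0131,0],"angular":[0,0,0],"claw":0.03},{"xyz":[0.0079,0.0131,0],"angular":[0,0,0],"claw":0.03},{"xyz":[0.0079,0.0131,0],"angular":[0,0,0],"claw":0.03},{"xyz":[0.0079,0.0131,0],"angular":[0,0,0],"claw":0.03},{"xyz":[0.0079,0.0131,0],"angular":[0,0,0],"claw":0.03},{"xyz":[0.0039,0.0065,0],"angular":[0,0,0],"claw":0.03},{"xyz":[0,0,0],"angular":[0,0,0],"claw":0.03},{"xyz":[0,0,0],"angular":[0,0,0],"claw":0.03}]'
python3 -m jog '[{"xyz":[0,0,0.01],"angular":[0,0,0],"claw":0.03},{"xyz":[0,0,0.015],"angular":[0,0,0],"claw":0.03},{"xyz":[0,0,0.02],"angular":[0,0,0],"claw":0.03},{"xyz":[0,0,0.02],"angular":[0,0,0],"claw":0.03},{"xyz":[0,0,0.02],"angular":[0,0,0],"claw":0.03},{"xyz":[0,0,0.02],"angular":[0,0,0],"claw":0.03},{"xyz":[0,0,0.015],"angular":[0,0,0],"claw":0.03},{"xyz":[0,0,0.01],"angular":[0,0,0],"claw":0.03},{"xyz":[0,0,0.01],"angular":[0,0,0],"claw":0.03},{"xyz":[0,0,0.01],"angular":[0,0,0],"claw":0.03},{"xyz":[0,0,0.007],"angular":[0,0,0],"claw":0.03},{"xyz":[0,0,0.004],"angular":[0,0,0],"claw":0.03},{"xyz":[0,0,0],"angular":[0,0,0],"claw":0.03},{"xyz":[0,0,0],"angular":[0,0,0],"claw":0.03},{"xyz":[0,0,0],"angular":[0,0,0],"claw":0.03}]'
python3 - <<'E'
from mat import *
pose();v=grab('wrist','w4.png')
E
```

```text
time_s: 6.38
position: [0.6135, -0.1564, 0.178]
eef_rot: [-0.0, 0.707, 0.707, -0.0]
wrist_force: [-0.2, -0.2, -1.0]
gripper_width: 0.0385
gripper_force: 60.3
time_s: 7.63
position: [0.6141, -0.1568, 0.0181]
eef_rot: [0.001, 0.707, 0.707, 0.0]
wrist_force: [-0.4, -0.3, -0.2]
gripper_width: 0.0385
gripper_force: 60.3
t 7.63 p [ 0.6141 -0.1568  0.0181] xaxis yaw 90.0 z [ 0.001 -0.    -1.   ] w 0.0385 F [-0.4 -0.3 -0.2] 60.30146241188049 q [-0.29  0.39  1.86  0.    0.88 -0.29]
```

View pics/w4.png

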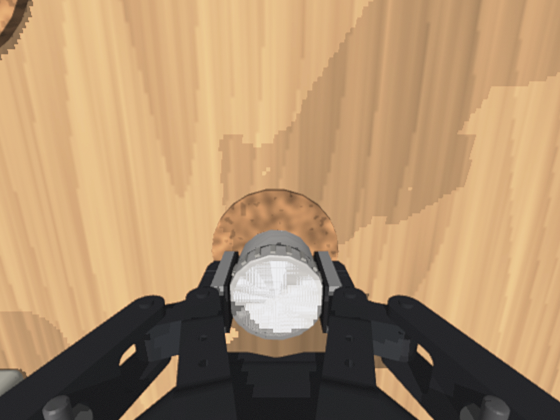

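The tin is over the middle of the mat: the mat spans columns 212–338 and the tin is centred at 277. I'll lower it slowly.

```bash
python3 -m jog '[{"xyz":[0,0,0.003],"angular":[0,0,0],"claw":0.03},{"xyz":[0,0,0.003],"angular":[0,0,0],"claw":0.03},{"xyz":[0,0,0.002],"angular":[0,0,0],"claw":0.03},{"xyz":[0,0,0.001],"angular":[0,0,0],"claw":0.03},{"xyz":[0,0,0],"angular":[0,0,0],"claw":0.03},{"xyz":[0,0,0],"angular":[0,0,0],"claw":0.03}]'
python3 -m jog '[{"xyz":[0,0,0.0005],"angular":[0,0,0],"claw":0.03},{"xyz":[0,0,0],"angular":[0,0,0],"claw":0.03},{"xyz":[0,0,0],"angular":[0,0,0],"claw":0.03}]'
python3 -m jog '[{"xyz":[0,0,0.0005],"angular":[0,0,0],"claw":0.03},{"xyz":[0,0,0],"angular":[0,0,0],"claw":0.03},{"xyz":[0,0,0],"angular":[0,0,0],"claw":0.03}]'
```

```text
time_s: 8.18
position: [0.6133, -0.1566, 0.0081]
eef_rot: [-0.0, 0.707, 0.707, -0.0]
wrist_force: [0.3, 0.5, -1.4]
gripper_width: 0.039
gripper_force: 60.3
time_s: 8.43
position: [0.6134, -0.1566, 0.008]
eef_rot: [0.0, 0.707, 0.707, 0.0]
wrist_force: [-1.3, -0.4, 2.0]
gripper_width: 0.0386
gripper_force: 60.3
time_s: 8.68
position: [0.6135, -0.1566, 0.008]
eef_rot: [0.0, 0.707, 0.707, 0.0]
wrist_force: [-2.0, 0.4, 5.4]
gripper_width: 0.0384
gripper_force: 60.5
```

```bash
python3 -m jog '[{"xyz":[0,0,0],"angular":[0,0,0],"claw":0.042},{"xyz":[0,0,0],"angular":[0,0,0],"claw":0.046},{"xyz":[0,0,0],"angular":[0,0,0],"claw":0.055},{"xyz":[0,0,0],"angular":[0,0,0],"claw":0.07},{"xyz":[0,0,0],"angular":[0,0,0],"claw":0.0854},{"xyz":[0,0,0],"angular":[0,0,0],"claw":0.0854},{"xyz":[0,0,0],"angular":[0,0,0],"claw":0.0854},{"xyz":[0,0,-0.01],"angular":[0,0,0],"claw":0.0854},{"xyz":[0,0,-0.02],"angular":[0,0,0],"claw":0.0854},{"xyz":[0,0,-0.03],"angular":[0,0,0],"claw":0.0854},{"xyz":[0,0,-0.03],"angular":[0,0,0],"claw":0.0854},{"xyz":[0,0,-0.03],"angular":[0,0,0],"claw":0.0854},{"xyz":[0,0,-0.03],"angular":[0,0,0],"claw":0.0854},{"xyz":[0,0,-0.03],"angular":[0,0,0],"claw":0.0854},{"xyz":[0,0,0],"angular":[0,0,0],"claw":0.0854},{"xyz":[0,0,0],"angular":[0,0,0],"claw":0.0854}]'
python3 - <<'E'
from mat import *
pose();v=grab('wrist','w5.png')
print(proj(v,[[.6135,-.1546,.006],[.6135,-.1546,.04]]))
print('mat est');cork(v,.006,(.6135,-.1546),.036)
H,S,V=hsv(v);m=(S<50)&(V>140);m[330:]=0
for b in blobs(m,300): print(b.mean(0),len(b));circ(v,b,.04,'tin')
E
```

```text
time_s: 10.02
position: [0.6154, -0.1572, 0.1915]
eef_rot: [0.003, 0.707, 0.707, 0.002]
wrist_force: [-0.3, -0.7, -0.8]
gripper_width: 0.0851
gripper_force: 0.0
t 10.02 p [ 0.6154 -0.1572  0.1915] xaxis yaw 90.0 z [ 0.007 -0.002 -1.   ] w 0.0851 F [-0.3 -0.7 -0.8] 0.0 q [-0.29  0.21  1.74  0.    1.18 -0.29]
[[272.36950962 187.16410146]
 [272.26158375 194.25683802]]
mat est
pix [272.36950962 187.16410146] in/out -70.65037282518641 13.365126676602086
mat [ 0.6135 -0.1573] r 0.0556 n 44 44
[ 94.61785714 275.95714286] 280
tin [ 0.4095 -0.2569] r 0.0343 n 168 280
[272.42857143 194.57142857] 119
tin [ 0.6142 -0.1557] r 0.0206 n 119 119
[555.68316832  93.74257426] 101
tin [ 0.8944 -0.0548] r 0.0243 n 60 101
[541.76744186  61.65116279] 86
tin [ 0.8578 -0.0343] r 0.011 n 57 86
[431.94326241  35.15602837] 141
tin [ 0.7534 -0.009 ] r 0.0198 n 86 141
[337.15306122  24.80612245] 294
tin [ 0.6648 -0.0645] r 0.0711 n 183 294
```

View pics/w5.png

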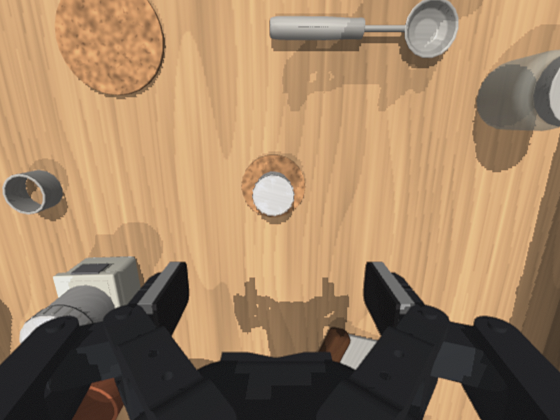

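The tin stands on the middle of the small mat at (272,194), within about 1 mm. Next is the canister.

```bash
python3 -m jog '[{"xyz":[-0.0039,-0.0066,0],"angular":[0,0,0],"claw":0.0854},{"xyz":[-0.0079,-0.0132,0],"angular":[0,0,0],"claw":0.0854},{"xyz":[-0.0079,-0.0132,0],"angular":[0,0,0],"claw":0.0854},{"xyz":[-0.0079,-0.0132,0],"angular":[0,0,0],"claw":0.0854},{"xyz":[-0.0079,-0.0132,0],"angular":[0,0,0],"claw":0.0854},{"xyz":[-0.0079,-0.0132,0],"angular":[0,0,0],"claw":0.0854},{"xyz":[-0.0079,-0.0132,0],"angular":[0,0,0],"claw":0.0854},{"xyz":[-0.0079,-0.0132,0],"angular":[0,0,0],"claw":0.0854},{"xyz":[-0.0079,-0.0132,0],"angular":[0,0,0],"claw":0.0854},{"xyz":[-0.0079,-0.0132,0],"angular":[0,0,0],"claw":0.0854},{"xyz":[-0.0079,-0.0132,0],"angular":[0,0,0],"claw":0.0854},{"xyz":[-0.0079,-0.0132,0],"angular":[0,0,0],"claw":0.0854},{"xyz":[-0.0079,-0.0132,0],"angular":[0,0,0],"claw":0.0854},{"xyz":[-0.0079,-0.0132,0],"angular":[0,0,0],"claw":0.0854},{"xyz":[-0.0079,-0.0132,0],"angular":[0,0,0],"claw":0.0854},{"xyz":[-0.0039,-0.0066,0],"angular":[0,0,0],"claw":0.0854},{"xyz":[0,0,0],"angular":[0,0,0],"claw":0.0854},{"xyz":[0,0,0],"angular":[0,0,0],"claw":0.0854}]'
python3 - <<'E'
from mat import *
pose();v=grab('wrist','w6.png')
H,S,V=hsv(v);print(proj(v,[[.4155,-.2745,.11],[.421,-.373,.092],[.385,-.238,.056]]))
g=cv2.cvtColor(v['img'],cv2.COLOR_BGR2GRAY)
c=cv2.HoughCircles(g,cv2.HOUGH_GRADIENT_ALT,1.5,10,param1=150,param2=.6,minRadius=20,maxRadius=60)
for a,b,r in ([] if c is None else c[0]): print((a,b,r),plane(v,(a,b),.11),r/v['F']*(v['c'][2]-.11))
E
```

```text
time_s: 11.57
position: [0.4152, -0.2753, 0.1875]
eef_rot: [0.0, 0.708, 0.707, 0.0]
wrist_force: [-0.9, 0.1, -0.0]
gripper_width: 0.0857
gripper_force: 0.0
t 11.57 p [ 0.4152 -0.2753  0.1875] xaxis yaw 89.93 z [ 0.001 -0.    -1.   ] w 0.0857 F [-0.9  0.1 -0. ] 0.0 q [-0.64 -0.04  2.02  0.    1.16 -0.63]
[[275.32815665 218.96579208]
 [281.42079671 313.54948016]
 [241.94811149 162.78681255]]
(np.float32(207.0), np.float32(70.5), np.float32(25.054567)) [[ 0.36949545 -0.16880974  0.11      ]] 0.01852251210778971
(np.float32(273.0), np.float32(234.0), np.float32(46.405235)) [[ 0.41363893 -0.2869887   0.11      ]] 0.03430678011601632
(np.float32(277.5), np.float32(310.5), np.float32(29.914389)) [[ 0.41721393 -0.35704406  0.11      ]] 0.02211531409166405
(np.float32(216.0), np.float32(93.0), np.float32(45.521553)) [[ 0.37474365 -0.18301232  0.11      ]] 0.03365348545029855
(np.float32(276.0), np.float32(216.0), np.float32(38.0238)) [[ 0.41602532 -0.27208132  0.11      ]] 0.028110495163936794
(np.float32(277.5), np.float32(310.5), np.float32(43.319817)) [[ 0.41721393 -0.35704406  0.11      ]
[... 779 characters left out ...]
2(70.5), np.float32(29.76628)) [[ 0.56444798 -0.16901658  0.11      ]] 0.022005818733578826
(np.float32(114.0), np.float32(258.0), np.float32(47.480625)) [[ 0.28495391 -0.30745947  0.11      ]] 0.03510180169721785
(np.float32(346.5), np.float32(333.0), np.float32(30.91822)) [[ 0.4779128  -0.38015099  0.11      ]] 0.022857433785608547
(np.float32(91.5), np.float32(289.5), np.float32(26.06756)) [[ 0.26163801 -0.33626392  0.11      ]] 0.019271404405207183
(np.float32(147.0), np.float32(253.5), np.float32(24.97079)) [[ 0.31211722 -0.30355204  0.11      ]] 0.018460577262413194
(np.float32(495.0), np.float32(70.5), np.float32(21.711353)) [[ 0.56444798 -0.16901658  0.11      ]] 0.016050917942548835
```

View pics/w6.png

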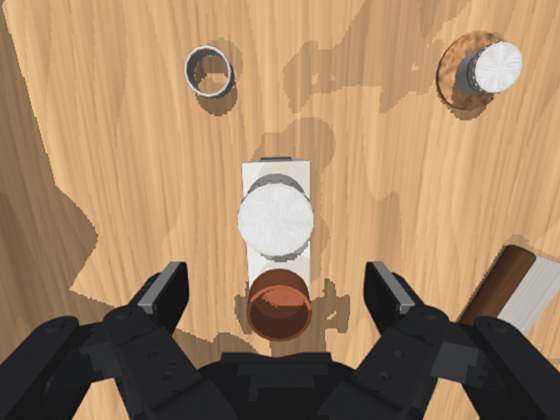

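The canister's top is at (276,220), matching the estimate at (275,219). I'll go down and grip.

```bash
python3 -m jog '[{"xyz":[0,0,0.018],"angular":[0,0,0],"claw":0.0854},{"xyz":[0,0,0.018],"angular":[0,0,0],"claw":0.0854},{"xyz":[0,0,0.018],"angular":[0,0,0],"claw":0.0854},{"xyz":[0,0,0.018],"angular":[0,0,0],"claw":0.0854},{"xyz":[0,0,0.018],"angular":[0,0,0],"claw":0.0854},{"xyz":[0,0,0.018],"angular":[0,0,0],"claw":0.0854},{"xyz":[0,0,0.01],"angular":[0,0,0],"claw":0.0854},{"xyz":[0,0,0.008],"angular":[0,0,0],"claw":0.0854},{"xyz":[0,0,0.005],"angular":[0,0,0],"claw":0.0854},{"xyz":[0,0,0],"angular":[0,0,0],"claw":0.075},{"xyz":[0,0,0],"angular":[0,0,0],"claw":0.068},{"xyz":[0,0,0],"angular":[0,0,0],"claw":0.062},{"xyz":[0,0,0],"angular":[0,0,0],"claw":0.058},{"xyz":[0,0,0],"angular":[0,0,0],"claw":0.05},{"xyz":[0,0,0],"angular":[0,0,0],"claw":0.05},{"xyz":[0,0,0],"angular":[0,0,0],"claw":0.05},{"xyz":[0,0,0],"angular":[0,0,0],"claw":0.05},{"xyz":[0,0,0],"angular":[0,0,0],"claw":0.05}]'
python3 -c "
from h import *
pose()"
```

```text
time_s: 13.12
position: [0.416, -0.2756, 0.0576]
eef_rot: [0.001, 0.707, 0.707, 0.0]
wrist_force: [-1.5, 0.9, 6.0]
gripper_width: 0.0568
gripper_force: 64.0
t 13.12 p [ 0.416  -0.2756  0.0576] xaxis yaw 90.0 z [ 0.001 -0.001 -1.   ] w 0.0568 F [-1.5  0.9  6. ] 63.9934766292572 q [-0.63  0.11  2.14 -0.    0.89 -0.63]
```

```bash
python3 -m jog '[{"xyz":[0,0,-0.002],"angular":[0,0,0],"claw":0.05},{"xyz":[0,0,-0.004],"angular":[0,0,0],"claw":0.05},{"xyz":[0,0,-0.006],"angular":[0,0,0],"claw":0.05},{"xyz":[0,0,-0.01],"angular":[0,0,0],"claw":0.05},{"xyz":[0,0,-0.015],"angular":[0,0,0],"claw":0.05},{"xyz":[0,0,-0.015],"angular":[0,0,0],"claw":0.05},{"xyz":[0,0,-0.015],"angular":[0,0,0],"claw":0.05},{"xyz":[0,0,-0.015],"angular":[0,0,0],"claw":0.05},{"xyz":[0,0,-0.015],"angular":[0,0,0],"claw":0.05},{"xyz":[0,0,-0.008],"angular":[0,0,0],"claw":0.05},{"xyz":[0,0,0],"angular":[0,0,0],"claw":0.05},{"xyz":[0,0,0],"angular":[0,0,0],"claw":0.05}]'
python3 -m jog '[{"xyz":[0.008,0.0015,0],"angular":[0,0,0],"claw":0.05},{"xyz":[0.015,0.002,0],"angular":[0,0,0],"claw":0.05},{"xyz":[0.015,0.002,0],"angular":[0,0,0],"claw":0.05},{"xyz":[0.015,0.002,0],"angular":[0,0,0],"claw":0.05},{"xyz":[0.015,0.002,0],"angular":[0,0,0],"claw":0.05},{"xyz":[0.015,0.002,0],"angular":[0,0,0],"claw":0.05},{"xyz":[0.015,0.002,0],"angular":[0,0,0],"claw":0.05},{"xyz":[0.015,0.002,0],"angular":[0,0,0],"claw":0.05},{"xyz":[0.015,0.002,0],"angular":[0,0,0],"claw":0.05},{"xyz":[0.012,0.002,0],"angular":[0,0,0],"claw":0.05},{"xyz":[0.008,0.0015,0],"angular":[0,0,0],"claw":0.05},{"xyz":[0,0,0],"angular":[0,0,0],"claw":0.05},{"xyz":[0,0,0],"angular":[0,0,0],"claw":0.05}]'
python3 - <<'E'
from mat import *
pose();v=grab('wrist','w7.png')
cork(v,.006,(.453,-.006),.052)
H,S,V=hsv(v);m=(S<40)&(V>140);m[360:]=0
for b in blobs(m,2000): print(b.min(0),b.max(0),b.mean(0));circ(v,b,.110+.104,'can')
E
```

```text
time_s: 14.12
position: [0.4156, -0.2752, 0.1618]
eef_rot: [0.001, 0.707, 0.707, 0.0]
wrist_force: [-1.0, -0.6, -2.4]
gripper_width: 0.0569
gripper_force: 64.2
time_s: 15.2
position: [0.4359, -0.1265, 0.1605]
eef_rot: [-0.001, 0.707, 0.708, -0.0]
wrist_force: [0.5, -0.2, -2.2]
gripper_width: 0.057
gripper_force: 64.2
t 15.2 p [ 0.4359 -0.1265  0.1605] xaxis yaw 90.07 z [-0.001  0.    -1.   ] w 0.057 F [ 0.5 -0.2 -2.2] 64.1774332523346 q [-0.34 -0.1   2.13 -0.    1.11 -0.34]
pix [294.21987289  67.66538692] in/out 41.520690778755295 13.8229792147806
mat [ 0.4546 -0.006 ] r 0.0516 n 40 42
[198 255] [353 355] [277.86679174 313.08255159]
can [ 0.4385 -0.1149] r 0.0194 n 333 533
```

View pics/w7.png

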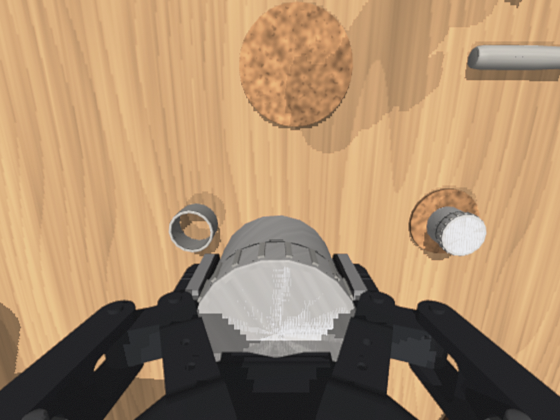

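The canister is held, its top spanning columns 198–355. The big mat is at (296,65), i.e. world (0.4546,-0.006).

Run:
```python
from mat import *
v=grab('wrist');pose()
g=v['img'][:,:,1].astype(int);print(g[225:275:2,277])
for y in(256,258,260,262): print(y,plane(v,(277,y),.2145))
print(plane(v,[(198,300),(355,300)],.2145))
print('body?',plane(v,(277,216),.1785))
```

```text
t 15.3 p [ 0.4362 -0.1273  0.1609] xaxis yaw 90.0 z [-0.001 -0.    -1.   ] w 0.0566 F [ 0.4 -0.4 -2.2] 64.17702555656433 q [-0.34 -0.1   2.13 -0.    1.11 -0.34]
[136 137 137 138 135 135 139 138  85 137 133 135 137 138 137 139 138 144
 199 188 190 190 192 193 193]
256 [[ 0.43693416 -0.0958479   0.2145    ]]
258 [[ 0.43693538 -0.09656321  0.2145    ]]
260 [[ 0.4369366  -0.09728154  0.2145    ]]
262 [[ 0.43693783 -0.09800291  0.2145    ]]
[[ 0.40991852 -0.11232285  0.2145    ]
 [ 0.46366719 -0.11230215  0.2145    ]]
body? [[ 0.43707924 -0.09356794  0.1785    ]]
```

```bash
python3 -m jog '[{"xyz":[0.006,0.0005,0],"angular":[0,0,0],"claw":0.05},{"xyz":[0.012,0.002,0],"angular":[0,0,0],"claw":0.05},{"xyz":[0.014,0.002,0],"angular":[0,0,0],"claw":0.05},{"xyz":[0.014,0.002,0],"angular":[0,0,0],"claw":0.05},{"xyz":[0.014,0.002,0],"angular":[0,0,0],"claw":0.05},{"xyz":[0.014,0.002,0],"angular":[0,0,0],"claw":0.05},{"xyz":[0.014,0.002,0],"angular":[0,0,0],"claw":0.05},{"xyz":[0.014,0.002,0],"angular":[0,0,0],"claw":0.05},{"xyz":[0.012,0.002,0],"angular":[0,0,0],"claw":0.05},{"xyz":[0.007,0.002,0],"angular":[0,0,0],"claw":0.05},{"xyz":[0,0,0],"angular":[0,0,0],"claw":0.05},{"xyz":[0,0,0],"angular":[0,0,0],"claw":0.05}]'
python3 -m jog '[{"xyz":[0,0,0.01],"angular":[0,0,0],"claw":0.05},{"xyz":[0,0,0.015],"angular":[0,0,0],"claw":0.05},{"xyz":[0,0,0.018],"angular":[0,0,0],"claw":0.05},{"xyz":[0,0,0.02],"angular":[0,0,0],"claw":0.05},{"xyz":[0,0,0.02],"angular":[0,0,0],"claw":0.05},{"xyz":[0,0,0.018],"angular":[0,0,0],"claw":0.05},{"xyz":[0,0,0.015],"angular":[0,0,0],"claw":0.05},{"xyz":[0,0,0.01],"angular":[0,0,0],"claw":0.05},{"xyz":[0,0,0.01],"angular":[0,0,0],"claw":0.05},{"xyz":[0,0,0.007],"angular":[0,0,0],"claw":0.05},{"xyz":[0,0,0.004],"angular":[0,0,0],"claw":0.05},{"xyz":[0,0,0.003],"angular":[0,0,0],"claw":0.05},{"xyz":[0,0,0.002],"angular":[0,0,0],"claw":0.05},{"xyz":[0,0,0],"angular":[0,0,0],"claw":0.05},{"xyz":[0,0,0],"angular":[0,0,0],"claw":0.05}]'
```

```text
time_s: 16.3
position: [0.455, -0.0061, 0.1613]
eef_rot: [0.0, 0.707, 0.707, -0.0]
wrist_force: [-0.6, -0.2, -2.7]
gripper_width: 0.0567
gripper_force: 64.2
time_s: 17.55
position: [0.4554, -0.006, 0.0097]
eef_rot: [0.0, 0.707, 0.707, 0.0]
wrist_force: [-0.3, -0.8, -1.8]
gripper_width: 0.0572
gripper_force: 64.2
```

```bash
python3 -m jog '[{"xyz":[0,0,0.001],"angular":[0,0,0],"claw":0.05},{"xyz":[0,0,0.0005],"angular":[0,0,0],"claw":0.05},{"xyz":[0,0,0],"angular":[0,0,0],"claw":0.05},{"xyz":[0,0,0],"angular":[0,0,0],"claw":0.05}]'
python3 -m jog '[{"xyz":[0,0,0.0007],"angular":[0,0,0],"claw":0.05},{"xyz":[0,0,0],"angular":[0,0,0],"claw":0.05},{"xyz":[0,0,0],"angular":[0,0,0],"claw":0.05}]'
```

```text
time_s: 17.88
position: [0.455, -0.006, 0.0079]
eef_rot: [0.0, 0.707, 0.707, 0.0]
wrist_force: [0.1, -0.7, -1.3]
gripper_width: 0.0567
gripper_force: 64.2
time_s: 18.13
position: [0.4551, -0.006, 0.0076]
eef_rot: [0.0, 0.707, 0.707, 0.0]
wrist_force: [-2.4, 0.9, 4.4]
gripper_width: 0.057
gripper_force: 64.6
```

```bash
python3 -m jog '[{"xyz":[0,0,0],"angular":[0,0,0],"claw":0.06},{"xyz":[0,0,0],"angular":[0,0,0],"claw":0.066},{"xyz":[0,0,0],"angular":[0,0,0],"claw":0.075},{"xyz":[0,0,0],"angular":[0,0,0],"claw":0.0854},{"xyz":[0,0,0],"angular":[0,0,0],"claw":0.0854},{"xyz":[0,0,0],"angular":[0,0,0],"claw":0.0854},{"xyz":[0,0,-0.01],"angular":[0,0,0],"claw":0.0854},{"xyz":[0,0,-0.02],"angular":[0,0,0],"claw":0.0854},{"xyz":[0,0,-0.02],"angular":[0,0,0],"claw":0.0854},{"xyz":[0,0,-0.03],"angular":[0,0,0],"claw":0.0854},{"xyz":[0,0,-0.03],"angular":[0,0,0],"claw":0.0854},{"xyz":[0,0,-0.03],"angular":[0,0,0],"claw":0.0854},{"xyz":[0,0,-0.03],"angular":[0,0,0],"claw":0.0854},{"xyz":[0,0,-0.03],"angular":[0,0,0],"claw":0.0854},{"xyz":[0,0,0],"angular":[0,0,0],"claw":0.0854},{"xyz":[0,0,0],"angular":[0,0,0],"claw":0.0854}]'
python3 - <<'E'
from mat import *
pose();v=grab('wrist','w8.png')
H,S,V=hsv(v);m=(S<45)&(V>150);m[330:]=0
for b in blobs(m,500): print(b.mean(0),b.min(0),b.max(0));circ(v,b,.06,'can')
E
python3 -m jog '[{"xyz":[-0.01,-0.001,0],"angular":[0,0,0],"claw":0.0854},{"xyz":[-0.02,-0.002,0],"angular":[0,0,0],"claw":0.0854},{"xyz":[-0.025,-0.003,0],"angular":[0,0,0],"claw":0.0854},{"xyz":[-0.025,-0.003,0],"angular":[0,0,0],"claw":0.0854},{"xyz":[-0.025,-0.003,0],"angular":[0,0,0],"claw":0.0854},{"xyz":[-0.025,-0.003,0],"angular":[0,0,0],"claw":0.0854},{"xyz":[-0.025,-0.003,0],"angular":[0,0,0],"claw":0.0854},{"xyz":[-0.025,-0.003,0],"angular":[0,0,0],"claw":0.0854},{"xyz":[-0.025,-0.003,0],"angular":[0,0,0],"claw":0.0854},{"xyz":[-0.025,-0.003,0],"angular":[0,0,0],"claw":0.0854},{"xyz":[-0.025,-0.003,0],"angular":[0,0,0],"claw":0.0854},{"xyz":[-0.025,-0.003,0],"angular":[0,0,0],"claw":0.0854},{"xyz":[-0.025,-0.002,0],"angular":[0,0,0],"claw":0.0854},{"xyz":[-0.025,-0.001,0],"angular":[0,0,0],"claw":0.0854},{"xyz":[-0.01,0,0],"angular":[0,0,0],"claw":0.0854},{"xyz":[0,0,0],"angular":[0,0,0],"claw":0.0854},{"xyz":[0,0,0],"angular":[0,0,0],"claw":0.0854}]'
python3 - <<'E'
from mat import *
pose();v=grab('wrist','w9.png')
H,S,V=hsv(v);m=((H<12)|(H>172))&(S>120);m[380:]=0;m[:,:180]=0;m[:,370:]=0
for b in blobs(m,500): print(b.mean(0),b.min(0),b.max(0));circ(v,b,.092,'ram')
E
```

```text
time_s: 19.47
position: [0.4567, -0.0061, 0.2104]
eef_rot: [0.002, 0.707, 0.707, 0.002]
wrist_force: [0.3, 0.1, -0.7]
gripper_width: 0.0853
gripper_force: 0.0
t 19.47 p [ 0.4567 -0.0061  0.2104] xaxis yaw 90.0 z [ 0.006 -0.    -1.   ] w 0.0853 F [ 0.3  0.1 -0.7] 0.0 q [-0.07 -0.15  2.08  0.    1.21 -0.07]
[273.29341317 196.38323353] [244 168] [302 225]
can [ 0.4558 -0.0062] r 0.0295 n 167 167
[486.64411765 180.61764706] [410 165] [559 202]
can [ 0.6673 -0.0046] r 0.0565 n 248 340
time_s: 20.93
position: [0.4178, -0.3455, 0.2055]
eef_rot: [-0.002, 0.708, 0.707, 0.0]
wrist_force: [-0.1, -0.3, 0.9]
gripper_width: 0.0854
gripper_force: 0.0
t 20.93 p [ 0.4178 -0.3455  0.2055] xaxis yaw 89.92 z [-0.002  0.003 -1.   ] w 0.0854 F [-0.1 -0.3  0.9] 0.0 q [-0.74  0.03  1.92  0.    1.2  -0.74]
[276.27748691 232.84816754] [244 198] [309 266]
ram [ 0.42   -0.3702] r 0.0326 n 123 191
```

View pics/w9.png

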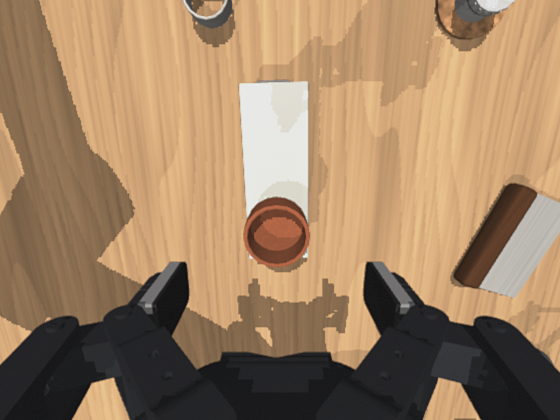

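The ramekin's rim is centred near (276.5,235.5). The lid is bare on the +y half, with its far edge from (240,84) to (308,82). The canister stood within 1 mm of its mat's centre.

Run:
```python
from mat import *
v=grab('wrist');pose()
print(plane(v,(276.7,235.7),.092))
H,S,V=hsv(v);wh=(S<55)&(V>120);wh[:75]=0;wh[205:]=0;wh[:,:220]=0;wh[:,330:]=0
L=[];Rr=[]
for y in range(92,195,3):
    xs=np.where(wh[y])[0];L.append((xs.min()-.5,y));Rr.append((xs.max()+.5,y))
for P in(L,Rr):
    w=plane(v,P,.056)[:,:2];k=np.polyfit(w[:,1],w[:,0],1);e=w[:,0]-np.polyval(k,w[:,1]);w=w[abs(e)<2*e.std()];k=np.polyfit(w[:,1],w[:,0],1)
    print('x at y=-.3255',np.polyval(k,-.3255),'yaw',np.degrees(np.arctan(-k[0])))
t=[np.where(wh[:,x])[0].min()-.5 for x in range(250,300,5)];print(plane(v,[(275,np.median(t))],.056))
```

```text
t 21.03 p [ 0.4184 -0.3447  0.2061] xaxis yaw 90.02 z [-0.001  0.002 -1.   ] w 0.0854 F [ 1.   1.  -0.4] 0.0 q [-0.74  0.03  1.92  0.    1.2  -0.74]
[[ 0.41932383 -0.37198572  0.092     ]]
x at y=-.3255 0.38650932824979994 yaw 1.5509224509552888Traceback (most recent call last):
  File "<stdin>", line 9, in <module>
    raise TypeError("expected non-empty vector for x")
TypeError: expected non-empty vector for x
```

```bash
python3 -m jog '[{"xyz":[-0.0068,0.0003,0],"angular":[0,0,0],"claw":0.0854},{"xyz":[-0.0068,0.0003,0.01],"angular":[0,0,0],"claw":0.0854},{"xyz":[-0.0068,0.0003,0.018],"angular":[0,0,0],"claw":0.0854},{"xyz":[-0.0068,0.0003,0.018],"angular":[0,0,0],"claw":0.0854},{"xyz":[0,0,0.018],"angular":[0,0,0],"claw":0.0854},{"xyz":[0,0,0.018],"angular":[0,0,0],"claw":0.0854},{"xyz":[0,0,0.018],"angular":[0,0,0],"claw":0.0854},{"xyz":[0,0,0.018],"angular":[0,0,0],"claw":0.0854},{"xyz":[0,0,0.0155],"angular":[0,0,0],"claw":0.0854},{"xyz":[0,0,0.01],"angular":[0,0,0],"claw":0.0854},{"xyz":[0,0,0.007],"angular":[0,0,0],"claw":0.0854},{"xyz":[0,0,0.003],"angular":[0,0,0],"claw":0.0854},{"xyz":[0,0,0],"angular":[0,0,0],"claw":0.0854},{"xyz":[0,0,0],"angular":[0,0,0],"claw":0.075},{"xyz":[0,0,0],"angular":[0,0,0],"claw":0.069},{"xyz":[0,0,0],"angular":[0,0,0],"claw":0.065},{"xyz":[0,0,0],"angular":[0,0,0],"claw":0.061},{"xyz":[0,0,0],"angular":[0,0,0],"claw":0.055},{"xyz":[0,0,0],"angular":[0,0,0],"claw":0.055},{"xyz":[0,0,0],"angular":[0,0,0],"claw":0.055}]'
python3 -m jog '[{"xyz":[0,0,0],"angular":[0,0,0],"claw":0.055},{"xyz":[0,0,-0.002],"angular":[0,0,0],"claw":0.055},{"xyz":[0,0,-0.004],"angular":[0,0,0],"claw":0.055},{"xyz":[0,0,-0.006],"angular":[0,0,0],"claw":0.055},{"xyz":[0,0,-0.01],"angular":[0,0,0],"claw":0.055},{"xyz":[0,0,-0.015],"angular":[0,0,0],"claw":0.055},{"xyz":[0,0,-0.02],"angular":[0,0,0],"claw":0.055},{"xyz":[0,0,-0.02],"angular":[0,0,0],"claw":0.055},{"xyz":[0,0,-0.02],"angular":[0,0,0],"claw":0.055},{"xyz":[0,0,-0.02],"angular":[0,0,0],"claw":0.055},{"xyz":[0,0,-0.013],"angular":[0,0,0],"claw":0.055},{"xyz":[0,0,0],"angular":[0,0,0],"claw":0.055},{"xyz":[0,0,0],"angular":[0,0,0],"claw":0.055}]'
python3 - <<'E'
from mat import *
pose();v=grab('wrist','w10.png')
E
```

```text
time_s: 22.7
position: [0.4207, -0.3739, 0.0547]
eef_rot: [0.001, 0.707, 0.707, -0.0]
wrist_force: [-0.8, 0.7, 5.2]
gripper_width: 0.0595
gripper_force: 66.0
time_s: 23.78
position: [0.4205, -0.3736, 0.1846]
eef_rot: [0.001, 0.707, 0.707, 0.0]
wrist_force: [0.2, 0.2, -1.7]
gripper_width: 0.0596
gripper_force: 65.4
t 23.78 p [ 0.4205 -0.3736  0.1846] xaxis yaw 90.0 z [ 0.002 -0.002 -1.   ] w 0.0596 F [ 0.2  0.2 -1.7] 65.39100761990994 q [-0.77  0.09  1.9   0.    1.15 -0.77]
```

View pics/w10.png

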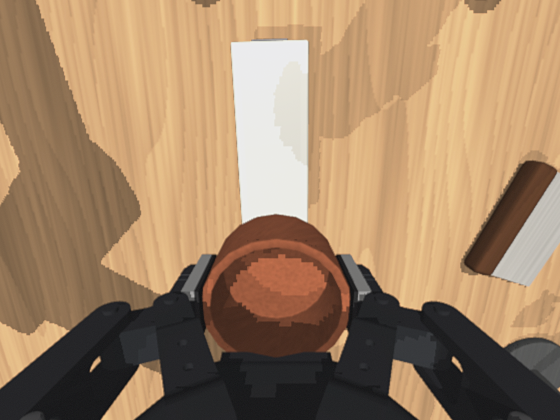

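The ramekin is held level, its rim spanning columns 203–352 with the front edge near row 239. The box is left behind with its lid clear. I'll save the one remaining view for the end and measure numerically until then.

Run:
```python
from mat import *
v=grab('wrist');pose()
print('rim front minus .031:',plane(v,[(277,238),(277,240)],.2215)[:,1]-.031, plane(v,[(203,290),(352,290)],.2215)[:,0].mean())
# plate from scene/side by white low-sat mask
for n,near in(('scene',(299,196)),('side',(305,324))):
    u=grab(n);H,S,V=hsv(u);print(n,'plate px hsv',H[near[1],near[0]],S[near[1],near[0]],V[near[1],near[0]])
    m=((S<60)&(V>120)).astype(np.uint8)
    for b in blobs(m,300):
        if cv2.pointPolygonTest(b.astype(np.int32).reshape(-1,1,2),near,False)>=0:
            h=cv2.convexHull(b.astype(np.int32))[:,0,:];print(b.min(0),b.max(0));circ(u,h,.015,'plate')
```

```text
t 23.88 p [ 0.4194 -0.3725  0.1822] xaxis yaw 90.0 z [-0.002  0.002 -1.   ] w 0.0595 F [ 0.   0.9 -1.7] 65.39088264573365 q [-0.77  0.09  1.9   0.    1.15 -0.77]
rim front minus .031: [-0.37258142 -0.3733888 ] 0.42093714540553107
scene plate px hsv 13 20 179
[273 183] [324 208]
plate [0.4323 0.3389] r 0.0928 n 17 20
side plate px hsv 18 37 185
[269 291] [342 356]
plate [0.4325 0.3378] r 0.0903 n 37 37
```

```bash
python3 -m jog '[{"xyz":[0.01,0,0],"angular":[0,0,0],"claw":0.055},{"xyz":[0.02,0,0],"angular":[0,0,0],"claw":0.055},{"xyz":[0.03,0.001,0],"angular":[0,0,0],"claw":0.055},{"xyz":[0.03,0.001,0],"angular":[0,0,0],"claw":0.055},{"xyz":[0.03,0.001,0],"angular":[0,0,0],"claw":0.055},{"xyz":[0.03,0.001,0],"angular":[0,0,0],"claw":0.055},{"xyz":[0.03,0.001,0],"angular":[0,0,0],"claw":0.055},{"xyz":[0.03,0.001,0],"angular":[0,0,0],"claw":0.055},{"xyz":[0.03,0.001,0],"angular":[0,0,0],"claw":0.055},{"xyz":[0.03,0.001,0],"angular":[0,0,0],"claw":0.055},{"xyz":[0.03,0.001,0],"angular":[0,0,0],"claw":0.055},{"xyz":[0.03,0.001,0],"angular":[0,0,0],"claw":0.055},{"xyz":[0.03,0.001,0],"angular":[0,0,0],"claw":0.055},{"xyz":[0.03,0.001,0],"angular":[0,0,0],"claw":0.055},{"xyz":[0.03,0,0],"angular":[0,0,0],"claw":0.055},{"xyz":[0.03,0,0],"angular":[0,0,0],"claw":0.055},{"xyz":[0.03,0,0],"angular":[0,0,0],"claw":0.055},{"xyz":[0.03,0,0],"angular":[0,0,0],"claw":0.055},{"xyz":[0.02,0,0],"angular":[0,0,0],"claw":0.055},{"xyz":[0.01,0,0],"angular":[0,0,0],"claw":0.055}]'
python3 -m jog '[{"xyz":[0,0,0],"angular":[0,0,0],"claw":0.055},{"xyz":[0,0,0],"angular":[0,0,0],"claw":0.055},{"xyz":[0,0,0],"angular":[0,0,0],"claw":0.055}]'
python3 - <<'E'
from mat import *
v=grab('wrist','w11.png');pose();H,S,V=hsv(v);m=(S<60)&(V>120);m[380:]=0
for b in blobs(m,1500):
    h=cv2.convexHull(b.astype(np.int32))[:,0,:];h=h[(h[:,0]>2)&(h[:,0]<557)&(h[:,1]>2)];print(b.min(0),b.max(0));circ(v,h,.015,'plate')
E
```

```text
time_s: 25.65
position: [0.4309, 0.1693, 0.1829]
eef_rot: [-0.001, 0.706, 0.708, -0.0]
wrist_force: [0.1, -0.4, -1.8]
gripper_width: 0.0592
gripper_force: 65.4
time_s: 25.9
position: [0.4317, 0.166, 0.1831]
eef_rot: [-0.0, 0.707, 0.707, -0.001]
wrist_force: [-0.5, -0.5, -2.2]
gripper_width: 0.0599
gripper_force: 65.4
t 25.95 p [0.4318 0.1658 0.1832] xaxis yaw 89.95 z [-0.001 -0.001 -1.   ] w 0.0596 F [-0.5 -0.  -1.3] 65.38945797365159 q [ 0.31 -0.11  2.09 -0.    1.16  0.31]
[177   0] [378 114]
plate [0.4342 0.3371] r 0.0912 n 31 31
```

```bash
python3 -m jog '[{"xyz":[0.0105,0.001,0],"angular":[0,0,0],"claw":0.055},{"xyz":[0.02,0,0],"angular":[0,0,0],"claw":0.055},{"xyz":[0.02,0,0],"angular":[0,0,0],"claw":0.055},{"xyz":[0.02,0,0],"angular":[0,0,0],"claw":0.055},{"xyz":[0.02,0,0],"angular":[0,0,0],"claw":0.055},{"xyz":[0.02,0,0],"angular":[0,0,0],"claw":0.055},{"xyz":[0.02,0,0],"angular":[0,0,0],"claw":0.055},{"xyz":[0.02,0,0],"angular":[0,0,0],"claw":0.055},{"xyz":[0.01,0,0],"angular":[0,0,0],"claw":0.055},{"xyz":[0.01,0,0],"angular":[0,0,0],"claw":0.055},{"xyz":[0,0,0],"angular":[0,0,0],"claw":0.055},{"xyz":[0,0,0],"angular":[0,0,0],"claw":0.055}]'
python3 -m jog '[{"xyz":[0,0,0.01],"angular":[0,0,0],"claw":0.055},{"xyz":[0,0,0.02],"angular":[0,0,0],"claw":0.055},{"xyz":[0,0,0.02],"angular":[0,0,0],"claw":0.055},{"xyz":[0,0,0.02],"angular":[0,0,0],"claw":0.055},{"xyz":[0,0,0.02],"angular":[0,0,0],"claw":0.055},{"xyz":[0,0,0.02],"angular":[0,0,0],"claw":0.055},{"xyz":[0,0,0.02],"angular":[0,0,0],"claw":0.055},{"xyz":[0,0,0.015],"angular":[0,0,0],"claw":0.055},{"xyz":[0,0,0.01],"angular":[0,0,0],"claw":0.055},{"xyz":[0,0,0.008],"angular":[0,0,0],"claw":0.055},{"xyz":[0,0,0.005],"angular":[0,0,0],"claw":0.055},{"xyz":[0,0,0.004],"angular":[0,0,0],"claw":0.055},{"xyz":[0,0,0.003],"angular":[0,0,0],"claw":0.055},{"xyz":[0,0,0],"angular":[0,0,0],"claw":0.055},{"xyz":[0,0,0],"angular":[0,0,0],"claw":0.055}]'
```

```text
time_s: 26.95
position: [0.4331, 0.337, 0.1834]
eef_rot: [0.0, 0.707, 0.707, -0.0]
wrist_force: [-1.0, -0.2, -2.0]
gripper_width: 0.0596
gripper_force: 65.4
time_s: 28.2
position: [0.4335, 0.3376, 0.0091]
eef_rot: [0.0, 0.707, 0.707, 0.0]
wrist_force: [0.3, -0.3, -2.6]
gripper_width: 0.0594
gripper_force: 65.4
```

```bash
python3 -m jog '[{"xyz":[0,0,0.0015],"angular":[0,0,0],"claw":0.055},{"xyz":[0,0,0.001],"angular":[0,0,0],"claw":0.055},{"xyz":[0,0,0],"angular":[0,0,0],"claw":0.055},{"xyz":[0,0,0],"angular":[0,0,0],"claw":0.055}]'
python3 -m jog '[{"xyz":[0,0,0.0008],"angular":[0,0,0],"claw":0.055},{"xyz":[0,0,0],"angular":[0,0,0],"claw":0.055},{"xyz":[0,0,0],"angular":[0,0,0],"claw":0.055}]'
python3 -m jog '[{"xyz":[0,0,0.0008],"angular":[0,0,0],"claw":0.055},{"xyz":[0,0,0],"angular":[0,0,0],"claw":0.055},{"xyz":[0,0,0],"angular":[0,0,0],"claw":0.055}]'
```

```text
time_s: 28.53
position: [0.4331, 0.3374, 0.0062]
eef_rot: [0.0, 0.707, 0.707, 0.0]
wrist_force: [-0.5, -0.2, -1.1]
gripper_width: 0.0601
gripper_force: 65.4
time_s: 28.78
position: [0.433, 0.3373, 0.0052]
eef_rot: [-0.0, 0.707, 0.707, -0.0]
wrist_force: [-0.5, -0.4, -2.5]
gripper_width: 0.0601
gripper_force: 65.4
time_s: 29.03
position: [0.433, 0.3372, 0.0044]
eef_rot: [-0.0, 0.707, 0.707, -0.0]
wrist_force: [0.0, 0.2, -1.2]
gripper_width: 0.0594
gripper_force: 65.4
```

```bash
python3 -m jog '[{"xyz":[0,0,0.0008],"angular":[0,0,0],"claw":0.055},{"xyz":[0,0,0],"angular":[0,0,0],"claw":0.055},{"xyz":[0,0,0],"angular":[0,0,0],"claw":0.055}]'
python3 -m jog '[{"xyz":[0,0,0.0006],"angular":[0,0,0],"claw":0.055},{"xyz":[0,0,0],"angular":[0,0,0],"claw":0.055},{"xyz":[0,0,0],"angular":[0,0,0],"claw":0.055}]'
```

```text
time_s: 29.28
position: [0.4332, 0.3374, 0.0037]
eef_rot: [0.0, 0.707, 0.707, 0.0]
wrist_force: [1.0, 1.1, -1.7]
gripper_width: 0.0597
gripper_force: 65.6
time_s: 29.53
position: [0.4332, 0.3374, 0.0037]
eef_rot: [0.0, 0.707, 0.707, 0.0]
wrist_force: [-2.1, -1.9, 6.6]
gripper_width: 0.0597
gripper_force: 65.9
```

```bash
python3 -m jog '[{"xyz":[0,0,0],"angular":[0,0,0],"claw":0.062},{"xyz":[0,0,0],"angular":[0,0,0],"claw":0.067},{"xyz":[0,0,0],"angular":[0,0,0],"claw":0.075},{"xyz":[0,0,0],"angular":[0,0,0],"claw":0.0854},{"xyz":[0,0,0],"angular":[0,0,0],"claw":0.0854},{"xyz":[0,0,0],"angular":[0,0,0],"claw":0.0854},{"xyz":[0,0,-0.01],"angular":[0,0,0],"claw":0.0854},{"xyz":[0,0,-0.02],"angular":[0,0,0],"claw":0.0854},{"xyz":[0,0,-0.02],"angular":[0,0,0],"claw":0.0854},{"xyz":[0,0,-0.03],"angular":[0,0,0],"claw":0.0854},{"xyz":[0,0,-0.03],"angular":[0,0,0],"claw":0.0854},{"xyz":[0,0,-0.03],"angular":[0,0,0],"claw":0.0854},{"xyz":[0,0,-0.03],"angular":[0,0,0],"claw":0.0854},{"xyz":[0,0,-0.02],"angular":[0,0,0],"claw":0.0854},{"xyz":[0,0,0],"angular":[0,0,0],"claw":0.0854},{"xyz":[0,0,0],"angular":[0,0,0],"claw":0.0854}]'
python3 - <<'E'
from mat import *
v=grab('wrist','w12.png');pose();H,S,V=hsv(v)
m=((H<12)|(H>172))&(S>110);m[300:]=0;m[:,:190]=0;m[:,360:]=0
for b in blobs(m,500): print(b.min(0),b.max(0));circ(v,b,.041,'ram')
E
python3 -m jog '[{"xyz":[-0.007,0.0065,-0.004],"angular":[0,0,0],"claw":0.0854},{"xyz":[-0.0145,0.013,-0.0067],"angular":[0,0,0],"claw":0.0854},{"xyz":[-0.0145,0.013,-0.0067],"angular":[0,0,0],"claw":0.0854},{"xyz":[-0.0145,0.013,-0.0067],"angular":[0,0,0],"claw":0.0854},{"xyz":[-0.0145,0.013,-0.0067],"angular":[0,0,0],"claw":0.0854},{"xyz":[-0.0145,0.013,-0.0067],"angular":[0,0,0],"claw":0.0854},{"xyz":[-0.0145,0.013,-0.0067],"angular":[0,0,0],"claw":0.0854},{"xyz":[-0.0145,0.013,-0.0067],"angular":[0,0,0],"claw":0.0854},{"xyz":[-0.0145,0.013,-0.0067],"angular":[0,0,0],"claw":0.0854},{"xyz":[-0.0145,0.013,-0.0067],"angular":[0,0,0],"claw":0.0854},{"xyz":[-0.0145,0.013,-0.0067],"angular":[0,0,0],"claw":0.0854},{"xyz":[-0.0145,0.013,-0.0067],"angular":[0,0,0],"claw":0.0854},{"xyz":[-0.0145,0.013,-0.0067],"angular":[0,0,0],"claw":0.0854},{"xyz":[-0.0145,0.013,-0.0067],"angular":[0,0,0],"claw":0.0854},{"xyz":[-0.0145,0.013,-0.0067],"angular":[0,0,0],"claw":0.0854},{"xyz":[-0.007,0.0065,-0.004],"angular":[0,0,0],"claw":0.0854},{"xyz":[0,0,0],"angular":[0,0,0],"claw":0.0854},{"xyz":[0,0,0],"angular":[0,0,0],"claw":0.0854},{"xyz":[0,0,0],"angular":[0,0,0],"claw":0.0854}]'
python3 - <<'E'
from mat import *
v=grab('wrist','w13.png');pose()
q=proj(v,[.635,.16,.018])[0];print('exp px',q)
im=cv2.GaussianBlur(v['img'],(3,3),0);H,S,V=[c.astype(int) for c in cv2.split(cv2.cvtColor(im,cv2.COLOR_BGR2HSV))]
m=((H<12)|(H>174))&(S>110);m=m.astype(np.uint8);m[265:]=0
print([ (b.min(0).tolist(),b.max(0).tolist()) for b in blobs(m,150)])
pts=np.vstack([b for b in blobs(m,150) if np.hypot(*(b.mean(0)-q))<110])
w=plane(v,pts,.018)[:,:2]*1000
(c,sz,a)=cv2.minAreaRect(w.astype(np.float32));print('trivet',c,sz,a,cv2.boxPoints((c,sz,a)))
E
```

```text
time_s: 30.87
position: [0.4341, 0.338, 0.1956]
eef_rot: [0.0, 0.707, 0.707, 0.002]
wrist_force: [-0.7, 0.1, 0.1]
gripper_width: 0.0852
gripper_force: 0.0
t 30.92 p [0.433  0.3373 0.1936] xaxis yaw 90.0 z [ 0.001  0.001 -1.   ] w 0.0854 F [-0.1 -0.6 -1.1] 0.0 q [0.62 0.05 1.92 0.   1.17 0.62]
[246 165] [303 225]
ram [0.434  0.3383] r 0.0301 n 140 166
time_s: 32.5
position: [0.6271, 0.1207, 0.2936]
eef_rot: [-0.001, 0.707, 0.707, -0.001]
wrist_force: [-0.7, 0.5, -0.0]
gripper_width: 0.0854
gripper_force: 0.0
t 32.55 p [0.627  0.1209 0.2938] xaxis yaw 90.04 z [-0.002  0.    -1.   ] w 0.0856 F [ 0.3 -1.3  0.5] 0.0 q [0.15 0.17 1.61 0.   1.37 0.15]
exp px [281.45267775 147.62009589]
[([289, 168], [307, 206]), ([263, 165], [293, 213]), ([248, 160], [264, 193]), ([296, 107], [315, 141]), ([312, 84], [338, 138]), ([268, 64], [295, 103]), ([84, 0], [143, 28])]
trivet (636.73681640625, 162.81195068359375) (191.7640380859375, 90.26780700683594) 71.44320678710938 [[563.43555   86.27859 ]
 [649.01025   57.551353]
 [710.0381   239.3453  ]
 [624.4634   268.07254 ]]
```

Run:
```python
from mat import *
v=grab('wrist');pose();im=v['img'];H,S,V=hsv(v)
d=np.array([np.cos(np.radians(71.4)),np.sin(np.radians(71.4))]);n=np.array([d[1],-d[0]])
c=np.array([.6367,.1628])
P=[[*(c+n*t),.018] for t in np.arange(-.06,.061,.003)]
for t,p in zip(np.arange(-60,61,3),proj(v,P).round().astype(int)): print(t,H[p[1],p[0]],S[p[1],p[0]],V[p[1],p[0]],end=' | ')
print()
for T in(95,105,115,130,140):
    m=(((H<13)|(H>174))&(S>T)).astype(np.uint8);yy,xx=np.mgrid[:420,:560];q=proj(v,[*c,.018])[0]
    m[np.hypot(xx-q[0],yy-q[1])>110]=0
    bs=blobs(m,40);w=plane(v,np.vstack(bs),.018)[:,:2]*1000
    print(T,len(bs),cv2.minAreaRect(w.astype(np.float32)))
```

```text
t 32.6 p [0.6271 0.1211 0.294 ] xaxis yaw 90.06 z [-0.002  0.    -1.   ] w 0.0854 F [ 1.4 -0.2 -0.3] 0.0 q [0.15 0.17 1.61 0.   1.37 0.15]
-60 15 111 205 | -57 17 106 224 | -54 17 102 232 | -51 17 102 229 | -48 15 110 223 | -45 11 147 161 | -42 11 146 176 | -39 11 146 164 | -36 11 149 168 | -33 15 105 109 | -30 15 102 142 | -27 12 133 180 | -24 12 147 166 | -21 11 146 176 | -18 12 148 164 | -15 11 147 167 | -12 16 102 122 | -9 15 109 216 | -6 12 147 158 | -3 11 147 179 | 0 11 147 166 | 3 11 146 164 | 6 13 127 124 | 9 16 106 206 | 12 12 134 166 | 15 11 148 155 | 18 11 146 178 | 21 11 145 163 | 24 11 147 163 | 27 14 108 118 | 30 16 108 206 | 33 11 141 152 | 36 12 145 160 | 39 11 147 174 | 42 11 146 162 | 45 11 148 162 | 48 15 105 172 | 51 16 107 220 | 54 15 109 211 | 57 15 109 212 | 60 15 109 201 | 
95 1 ((635.9707641601562, 162.50697326660156), (195.04518127441406, 93.50902557373047), 71.13263702392578)
105 1 ((635.9707641601562, 162.50697326660156), (195.04518127441406, 93.50902557373047), 71.13263702392578)
115 1 ((635.9707641601562, 162.50697326660156), (195.04518127441406, 93.50902557373047), 71.13263702392578)
130 1 ((635.9340209960938, 162.64279174804688), (194.80831909179688, 93.2505874633789), 71.0965576171875)
140 1 ((635.8801879882812, 162.73025512695312), (193.7207489013672, 92.46272277832031), 71.12010955810547)
```

```bash
python3 -m jog '[{"xyz":[-0.01,-0.005,0],"angular":[0,0,0],"claw":0.0854},{"xyz":[-0.02,-0.01,0],"angular":[0,0,0],"claw":0.0854},{"xyz":[-0.025,-0.0125,0],"angular":[0,0,0],"claw":0.0854},{"xyz":[-0.025,-0.0125,0],"angular":[0,0,0],"claw":0.0854},{"xyz":[-0.025,-0.0125,0],"angular":[0,0,0],"claw":0.0854},{"xyz":[-0.025,-0.0125,0],"angular":[0,0,0],"claw":0.0854},{"xyz":[-0.025,-0.0125,0],"angular":[0,0,0],"claw":0.0854},{"xyz":[-0.025,-0.0125,0],"angular":[0,0,0],"claw":0.0854},{"xyz":[-0.025,-0.0125,0],"angular":[0,0,0],"claw":0.0854},{"xyz":[-0.025,-0.0125,0],"angular":[0,0,0],"claw":0.0854},{"xyz":[-0.025,-0.0125,0],"angular":[0,0,0],"claw":0.0854},{"xyz":[-0.025,-0.0125,0],"angular":[0,0,0],"claw":0.0854},{"xyz":[-0.025,-0.0125,0],"angular":[0,0,0],"claw":0.0854},{"xyz":[-0.025,-0.0125,0],"angular":[0,0,0],"claw":0.0854},{"xyz":[-0.025,-0.0125,0],"angular":[0,0,0],"claw":0.0854},{"xyz":[-0.025,-0.0125,0],"angular":[0,0,0],"claw":0.0854},{"xyz":[-0.025,-0.0125,0],"angular":[0,0,0],"claw":0.0854},{"xyz":[-0.02,-0.01,0],"angular":[0,0,0],"claw":0.0854},{"xyz":[-0.01,-0.005,0],"angular":[0,0,0],"claw":0.0854},{"xyz":[0,0,0],"angular":[0,0,0],"claw":0.0854}]'
python3 -m jog '[{"xyz":[0,0,0],"angular":[0,0,0],"claw":0.0854},{"xyz":[0,0,0],"angular":[0,0,0],"claw":0.0854},{"xyz":[0,0,0],"angular":[0,0,0],"claw":0.0854}]'
cat > box.py <<'E'
from mat import *
def box(v,z,near,rad=120,lim=420):
    H,S,V=hsv(v);m=((S<50)&(V>100)).astype(np.uint8);m[lim:]=0
    yy,xx=np.mgrid[:420,:560];q=proj(v,[*near,z])[0];m[np.hypot(xx-q[0],yy-q[1])>rad]=0
    for b in blobs(m,400):
        w=plane(v,b,z)[:,:2]*1000;print(b.min(0),b.max(0),cv2.minAreaRect(w.astype(np.float32)))
E
python3 - <<'E'
from box import *
v=grab('wrist','w14.png');pose();box(v,.056,(.42,-.325))
E
```

```text
time_s: 34.27
position: [0.4092, -0.3159, 0.2948]
eef_rot: [0.0, 0.708, 0.706, -0.0]
wrist_force: [-0.1, -0.5, 0.5]
gripper_width: 0.085
gripper_force: 0.0
time_s: 34.52
position: [0.4111, -0.3135, 0.2948]
eef_rot: [-0.0, 0.707, 0.708, 0.0]
wrist_force: [0.0, 0.3, -0.0]
gripper_width: 0.0856
gripper_force: 0.0
t 34.57 p [ 0.4112 -0.3136  0.2949] xaxis yaw 90.1 z [ 0.  0. -1.] w 0.0855 F [ 1.1  0.5 -0.7] 0.0 q [-0.7  -0.07  1.85  0.    1.36 -0.7 ]
[254 118] [305 251] ((418.37921142578125, -324.0458984375), (63.60884475708008, 177.611328125), 1.5678093433380127)
```

```bash
python3 -m jog '[{"xyz":[-0.0054,0.0037,0],"angular":[0,0,0],"claw":0.0854},{"xyz":[-0.0054,0.0037,0],"angular":[0,0,0],"claw":0.0854},{"xyz":[0,0,0.01],"angular":[0,0,-1.7],"claw":0.0854},{"xyz":[0,0,0.02],"angular":[0,0,0],"claw":0.0854},{"xyz":[0,0,0.025],"angular":[0,0,0],"claw":0.0854},{"xyz":[0,0,0.025],"angular":[0,0,0],"claw":0.0854},{"xyz":[0,0,0.025],"angular":[0,0,0],"claw":0.0854},{"xyz":[0,0,0.025],"angular":[0,0,0],"claw":0.0854},{"xyz":[0,0,0.025],"angular":[0,0,0],"claw":0.0854},{"xyz":[0,0,0.025],"angular":[0,0,0],"claw":0.0854},{"xyz":[0,0,0.02],"angular":[0,0,0],"claw":0.0854},{"xyz":[0,0,0],"angular":[0,0,0],"claw":0.0854},{"xyz":[0,0,0],"angular":[0,0,0],"claw":0.0854},{"xyz":[0,0,0],"angular":[0,0,0],"claw":0.0854}]'
python3 - <<'E'
from box import *
v=grab('wrist','w15.png');pose();box(v,.056,(.419,-.3),200,260)
E
```

```text
time_s: 35.73
position: [0.419, -0.3263, 0.096]
eef_rot: [0.001, 0.696, 0.718, 0.0]
wrist_force: [0.8, -0.1, 0.8]
gripper_width: 0.0852
gripper_force: 0.0
t 35.78 p [ 0.4194 -0.3266  0.0966] xaxis yaw 91.71 z [ 0.002 -0.002 -1.   ] w 0.0854 F [-0.4 -0.5 -0. ] 0.0 q [-0.71  0.12  2.04 -0.    0.98 -0.74]
[219  90] [328 259] ((417.1347961425781, -288.7310485839844), (63.13693618774414, 105.88138580322266), 1.566878318786621)
```

```bash
python3 -m jog '[{"xyz":[0,0,0.015],"angular":[0,0,0],"claw":0.0854},{"xyz":[0,0,0.015],"angular":[0,0,0],"claw":0.0854},{"xyz":[0,0,0.015],"angular":[0,0,0],"claw":0.0854},{"xyz":[0,0,0.015],"angular":[0,0,0],"claw":0.0854},{"xyz":[0,0,0.012],"angular":[0,0,0],"claw":0.0854},{"xyz":[0,0,0.01],"angular":[0,0,0],"claw":0.0854},{"xyz":[0,0,0.006],"angular":[0,0,0],"claw":0.0854},{"xyz":[0,0,0.002],"angular":[0,0,0],"claw":0.0854},{"xyz":[0,0,0],"angular":[0,0,0],"claw":0.0854},{"xyz":[0,0,0],"angular":[0,0,0],"claw":0.076},{"xyz":[0,0,0],"angular":[0,0,0],"claw":0.071},{"xyz":[0,0,0],"angular":[0,0,0],"claw":0.067},{"xyz":[0,0,0],"angular":[0,0,0],"claw":0.063},{"xyz":[0,0,0],"angular":[0,0,0],"claw":0.055},{"xyz":[0,0,0],"angular":[0,0,0],"claw":0.055},{"xyz":[0,0,0],"angular":[0,0,0],"claw":0.055},{"xyz":[0,0,0],"angular":[0,0,0],"claw":0.055},{"xyz":[0,0,0],"angular":[0,0,0],"claw":0.055}]'
python3 -m jog '[{"xyz":[0,0,-0.002],"angular":[0,0,0],"claw":0.055},{"xyz":[0,0,-0.004],"angular":[0,0,0],"claw":0.055},{"xyz":[0,0,-0.006],"angular":[0,0,0],"claw":0.055},{"xyz":[0,0,-0.01],"angular":[0,0,0],"claw":0.055},{"xyz":[0,0,-0.015],"angular":[0,0,0],"claw":0.055},{"xyz":[0,0,-0.02],"angular":[0,0,0],"claw":0.055},{"xyz":[0,0,-0.02],"angular":[0,0,0],"claw":0.055},{"xyz":[0,0,-0.02],"angular":[0,0,0],"claw":0.055},{"xyz":[0,0,-0.02],"angular":[0,0,0],"claw":0.055},{"xyz":[0,0,-0.02],"angular":[0,0,0],"claw":0.055},{"xyz":[0,0,-0.013],"angular":[0,0,0],"claw":0.055},{"xyz":[0,0,0],"angular":[0,0,0],"claw":0.055},{"xyz":[0,0,0],"angular":[0,0,0],"claw":0.055},{"xyz":[0,0,0],"angular":[0,0,0],"claw":0.055}]'
python3 - <<'E'
from box import *
v=grab('wrist','w16.png');pose();box(v,.206,(.419,-.3),250,250)
H,S,V=hsv(v);m=(S<50)&(V>100)
xs=[(y,np.where(m[y,150:400])[0]) for y in range(20,240,20)];print([(y,x.min()+150,x.max()+150) for y,x in xs if len(x)])
E
```

```text
time_s: 37.28
position: [0.4184, -0.3259, 0.006]
eef_rot: [0.001, 0.697, 0.718, -0.0]
wrist_force: [-2.2, 0.2, 5.3]
gripper_width: 0.0627
gripper_force: 63.7
time_s: 38.45
position: [0.4174, -0.325, 0.1541]
eef_rot: [-0.001, 0.697, 0.718, -0.0]
wrist_force: [-0.0, -0.1, -4.2]
gripper_width: 0.0625
gripper_force: 66.1
t 38.5 p [ 0.4171 -0.3247  0.1535] xaxis yaw 91.7 z [-0.002  0.002 -1.   ] w 0.0621 F [-0.2  0.2 -2.9] 66.14238381385803 q [-0.71  0.05  2.   -0.    1.09 -0.74]
[167  59] [385 249] ((416.11651611328125, -263.7840881347656), (61.32221603393555, 57.06482696533203), 1.5753620862960815)
[(20, np.int64(187), np.int64(211)), (60, np.int64(227), np.int64(326)), (80, np.int64(168), np.int64(385)), (100, np.int64(170), np.int64(383)), (120, np.int64(172), np.int64(381)), (140, np.int64(173), np.int64(379)), (160, np.int64(175), np.int64(377)), (180, np.int64(177), np.int64(375)), (200, np.int64(179), np.int64(373)), (220, np.int64(181), np.int64(371))]
```

```bash
cat > hold.py <<'E'
from box import *
def hold(ztop):
    v=grab('wrist');s=ctrl.sense();H,S,V=hsv(v);m=(S<50)&(V>100)
    pos=np.array(s['position']);q=s['eef_rot'];M=R.from_quat([q[1],q[2],q[3],q[0]]).as_matrix()
    for y in range(60,82):
        x=np.where(m[y,150:400])[0]
        if len(x)>200: break
    print('far lid row',y,len(x))
    far=(plane(v,(276,y-.5),ztop)[0]-pos)@M;print('far edge tool x',far[0],'centre off',far[0]-.088)
    for r in range(90,230,25):
        x=np.where(m[r,150:400])[0]+150;P=plane(v,[(x.min()-.5,r),(x.max()+.5,r)],ztop);T=(P-pos)@M
        print(r,'w',round(np.linalg.norm(P[0]-P[1]),4),'mid tool y',round(T[:,1].mean(),4),'at x',round(T[0,0],3))
    return v
E
python3 -c "
from hold import *
hold(.204);pose()"
```

```text
far lid row 65 210
far edge tool x 0.08854361584676188 centre off 0.0005436158467618801
90 w 0.0624 mid tool y 0.0007 at x 0.082
115 w 0.0623 mid tool y 0.0005 at x 0.075
140 w 0.0625 mid tool y 0.0005 at x 0.068
165 w 0.0622 mid tool y 0.0005 at x 0.06
190 w 0.0624 mid tool y 0.0005 at x 0.052
215 w 0.0624 mid tool y 0.0004 at x 0.044
t 38.55 p [ 0.417  -0.3247  0.1533] xaxis yaw 91.7 z [-0.002  0.002 -1.   ] w 0.0626 F [-0.3  0.3 -3.4] 66.14000916481018 q [-0.71  0.05  2.   -0.    1.09 -0.74]
```

```bash
python3 -m jog '[{"xyz":[0.009,0.004,0],"angular":[0,0,0],"claw":0.055},{"xyz":[0.018,0.009,0],"angular":[0,0,0],"claw":0.055},{"xyz":[0.0265,0.013,0],"angular":[0,0,0],"claw":0.055},{"xyz":[0.0265,0.013,0],"angular":[0,0,0],"claw":0.055},{"xyz":[0.0265,0.013,0],"angular":[0,0,0],"claw":0.055},{"xyz":[0.0265,0.013,0],"angular":[0,0,0],"claw":0.055},{"xyz":[0.0265,0.013,0],"angular":[0,0,0],"claw":0.055},{"xyz":[0.0265,0.013,0],"angular":[0,0,0],"claw":0.055},{"xyz":[0.0265,0.013,0],"angular":[0,0,0],"claw":0.055},{"xyz":[0.0265,0.013,0],"angular":[0,0,0],"claw":0.055},{"xyz":[0.0265,0.013,0],"angular":[0,0,0],"claw":0.055},{"xyz":[0.0265,0.013,0],"angular":[0,0,0],"claw":0.055},{"xyz":[0.0265,0.013,0],"angular":[0,0,0],"claw":0.055},{"xyz":[0.0265,0.013,0],"angular":[0,0,0],"claw":0.055},{"xyz":[0.0265,0.013,0],"angular":[0,0,0],"claw":0.055},{"xyz":[0.0265,0.013,0],"angular":[0,0,0],"claw":0.055},{"xyz":[0.0265,0.013,0],"angular":[0,0,0],"claw":0.055},{"xyz":[0.0265,0.013,0],"angular":[0,0,0],"claw":0.055},{"xyz":[0.02,0.009,0],"angular":[0,0,0],"claw":0.055},{"xyz":[0.01,0.003,0],"angular":[0,0,0],"claw":0.055}]'
python3 -m jog '[{"xyz":[0,0,0],"angular":[0,0,1.3],"claw":0.055},{"xyz":[0,0,0],"angular":[0,0,3],"claw":0.055},{"xyz":[0,0,0],"angular":[0,0,3],"claw":0.055},{"xyz":[0,0,0],"angular":[0,0,3],"claw":0.055},{"xyz":[0,0,0],"angular":[0,0,3],"claw":0.055},{"xyz":[0,0,0],"angular":[0,0,3],"claw":0.055},{"xyz":[0,0,0],"angular":[0,0,3],"claw":0.055},{"xyz":[0,0,0],"angular":[0,0,1.3],"claw":0.055},{"xyz":[0,0,0],"angular":[0,0,0],"claw":0.055},{"xyz":[0,0,0],"angular":[0,0,0],"claw":0.055},{"xyz":[0,0,0],"angular":[0,0,0],"claw":0.055},{"xyz":[0,0,0],"angular":[0,0,0],"claw":0.055},{"xyz":[0,0,0],"angular":[0,0,0],"claw":0.055}]'
python3 -c "
from hold import *
hold(.204);pose()
z=[]
for i in range(6):
    cams.grab_frame('wrist');z.append(ctrl.sense()['position'])
p=np.mean(z,0);print(p)
a=np.radians(71.1);x=np.array([np.cos(a),np.sin(a)]);y=np.array([x[1],-x[0]])
d=np.array([.636,.1626])-p[:2];print('tool dx,dy',d@x-.0005,d@y-.0004)"
```

```text
time_s: 40.22
position: [0.6368, 0.1657, 0.1536]
eef_rot: [-0.001, 0.696, 0.718, -0.0]
wrist_force: [0.6, 0.4, -3.9]
gripper_width: 0.0621
gripper_force: 66.2
time_s: 41.3
position: [0.6366, 0.1621, 0.1549]
eef_rot: [0.0, 0.814, 0.582, -0.0]
wrist_force: [-0.7, -0.4, -3.1]
gripper_width: 0.0621
gripper_force: 66.2
far lid row 65 210
far edge tool x 0.08885634694606037 centre off 0.0008563469460603768
90 w 0.0632 mid tool y 0.0005 at x 0.082
115 w 0.0631 mid tool y 0.0004 at x 0.075
140 w 0.063 mid tool y 0.0005 at x 0.068
165 w 0.063 mid tool y 0.0004 at x 0.06
190 w 0.0632 mid tool y 0.0004 at x 0.052
215 w 0.0629 mid tool y 0.0004 at x 0.044
t 41.35 p [0.6366 0.1622 0.1549] xaxis yaw 71.11 z [-0. -0. -1.] w 0.0618 F [-1.1 -0.2 -4. ] 66.22580051422119 q [0.21 0.28 1.72 0.   1.13 0.54]
[0.63663001 0.16225282 0.15488318]
tool dx,dy -0.0003756069956633169 -0.0011084992091788478
```

```bash
python3 -m jog '[{"xyz":[0,-0.001,0.008],"angular":[0,0,0],"claw":0.055},{"xyz":[0,0,0.015],"angular":[0,0,0],"claw":0.055},{"xyz":[0,0,0.018],"angular":[0,0,0],"claw":0.055},{"xyz":[0,0,0.018],"angular":[0,0,0],"claw":0.055},{"xyz":[0,0,0.018],"angular":[0,0,0],"claw":0.055},{"xyz":[0,0,0.015],"angular":[0,0,0],"claw":0.055},{"xyz":[0,0,0.012],"angular":[0,0,0],"claw":0.055},{"xyz":[0,0,0.009],"angular":[0,0,0],"claw":0.055},{"xyz":[0,0,0.006],"angular":[0,0,0],"claw":0.055},{"xyz":[0,0,0.004],"angular":[0,0,0],"claw":0.055},{"xyz":[0,0,0.002],"angular":[0,0,0],"claw":0.055},{"xyz":[0,0,0.001],"angular":[0,0,0],"claw":0.055},{"xyz":[0,0,0],"angular":[0,0,0],"claw":0.055},{"xyz":[0,0,0],"angular":[0,0,0],"claw":0.055}]'
python3 -m jog '[{"xyz":[0,0,0.001],"angular":[0,0,0],"claw":0.055},{"xyz":[0,0,0.0005],"angular":[0,0,0],"claw":0.055},{"xyz":[0,0,0],"angular":[0,0,0],"claw":0.055},{"xyz":[0,0,0],"angular":[0,0,0],"claw":0.055}]'
python3 -m jog '[{"xyz":[0,0,0.0008],"angular":[0,0,0],"claw":0.055},{"xyz":[0,0,0],"angular":[0,0,0],"claw":0.055},{"xyz":[0,0,0],"angular":[0,0,0],"claw":0.055}]'
```

```text
time_s: 42.82
position: [0.6363, 0.1627, 0.0297]
eef_rot: [0.0, 0.814, 0.581, 0.001]
wrist_force: [1.2, 0.0, -1.8]
gripper_width: 0.0624
gripper_force: 66.2
time_s: 43.15
position: [0.6357, 0.1625, 0.0275]
eef_rot: [0.0, 0.814, 0.581, 0.0]
wrist_force: [0.4, 0.9, -3.1]
gripper_width: 0.0619
gripper_force: 66.2
time_s: 43.4
position: [0.6356, 0.1625, 0.0265]
eef_rot: [-0.0, 0.814, 0.581, -0.0]
wrist_force: [0.3, 0.4, -3.5]
gripper_width: 0.0622
gripper_force: 66.2
```

```bash
python3 -m jog '[{"xyz":[0,0,0.001],"angular":[0,0,0],"claw":0.055},{"xyz":[0,0,0],"angular":[0,0,0],"claw":0.055},{"xyz":[0,0,0],"angular":[0,0,0],"claw":0.055}]'
python3 -m jog '[{"xyz":[0,0,0.0007],"angular":[0,0,0],"claw":0.055},{"xyz":[0,0,0],"angular":[0,0,0],"claw":0.055},{"xyz":[0,0,0],"angular":[0,0,0],"claw":0.055}]'
```

```text
time_s: 43.65
position: [0.6355, 0.1625, 0.0254]
eef_rot: [-0.0, 0.814, 0.581, -0.0]
wrist_force: [-0.0, 0.3, -2.8]
gripper_width: 0.0622
gripper_force: 66.2
time_s: 43.9
position: [0.6356, 0.1625, 0.0248]
eef_rot: [-0.0, 0.814, 0.581, -0.0]
wrist_force: [-0.2, 0.1, -3.4]
gripper_width: 0.0626
gripper_force: 66.2
```

```bash
python3 -m jog '[{"xyz":[0,0,0.0007],"angular":[0,0,0],"claw":0.055},{"xyz":[0,0,0],"angular":[0,0,0],"claw":0.055},{"xyz":[0,0,0],"angular":[0,0,0],"claw":0.055}]'
python3 -m jog '[{"xyz":[0,0,0.0006],"angular":[0,0,0],"claw":0.055},{"xyz":[0,0,0],"angular":[0,0,0],"claw":0.055},{"xyz":[0,0,0],"angular":[0,0,0],"claw":0.055}]'
```

```text
time_s: 44.15
position: [0.6357, 0.1625, 0.0241]
eef_rot: [-0.0, 0.814, 0.581, -0.0]
wrist_force: [-0.6, -0.1, -2.7]
gripper_width: 0.0622
gripper_force: 66.2
time_s: 44.4
position: [0.6357, 0.1625, 0.0241]
eef_rot: [0.0, 0.814, 0.581, 0.0]
wrist_force: [-2.4, -0.6, 1.1]
gripper_width: 0.0624
gripper_force: 65.7
```

```bash
python3 -m jog '[{"xyz":[0,0,0.0003],"angular":[0,0,0],"claw":0.06},{"xyz":[0,0,0],"angular":[0,0,0],"claw":0.065},{"xyz":[0,0,0],"angular":[0,0,0],"claw":0.069},{"xyz":[0,0,0],"angular":[0,0,0],"claw":0.076},{"xyz":[0,0,0],"angular":[0,0,0],"claw":0.0854},{"xyz":[0,0,0],"angular":[0,0,0],"claw":0.0854},{"xyz":[0,0,0],"angular":[0,0,0],"claw":0.0854},{"xyz":[0,0,-0.01],"angular":[0,0,0],"claw":0.0854},{"xyz":[0,0,-0.02],"angular":[0,0,0],"claw":0.0854},{"xyz":[0,0,-0.03],"angular":[0,0,0],"claw":0.0854},{"xyz":[0,0,-0.03],"angular":[0,0,0],"claw":0.0854},{"xyz":[0,0,-0.03],"angular":[0,0,0],"claw":0.0854},{"xyz":[0,0,-0.03],"angular":[0,0,0],"claw":0.0854},{"xyz":[0,0,-0.03],"angular":[0,0,0],"claw":0.0854},{"xyz":[0,0,-0.03],"angular":[0,0,0],"claw":0.0854},{"xyz":[0,0,-0.03],"angular":[0,0,0],"claw":0.0854},{"xyz":[0,0,-0.02],"angular":[0,0,0],"claw":0.0854},{"xyz":[0,0,0],"angular":[0,0,0],"claw":0.0854},{"xyz":[0,0,0],"angular":[0,0,0],"claw":0.0854},{"xyz":[0,0,0],"angular":[0,0,0],"claw":0.0854}]'
python3 - <<'E'
from box import *
v=grab('wrist','w20.png');pose();box(v,.074,(.636,.163))
H,S,V=hsv(v)
m=(((H<13)|(H>174))&(S>115)).astype(np.uint8);yy,xx=np.mgrid[:420,:560];q=proj(v,[.636,.163,.018])[0];m[np.hypot(xx-q[0],yy-q[1])>135]=0;m[300:]=0
w=plane(v,np.vstack(blobs(m,40)),.018)[:,:2]*1000;print('trivet',cv2.minAreaRect(w.astype(np.float32)))
u=grab('side');cv2.imwrite('pics/end.png',np.hstack([cv2.resize(v['img'],(400,300)),cv2.resize(u['img'],(400,300))]))
E
```

```text
time_s: 46.07
position: [0.6351, 0.1624, 0.2827]
eef_rot: [-0.0, 0.814, 0.581, -0.0]
wrist_force: [-0.7, -0.4, -0.6]
gripper_width: 0.0858
gripper_force: 0.0
t 46.12 p [0.6347 0.1623 0.2816] xaxis yaw 71.1 z [-0.003 -0.001 -1.   ] w 0.0854 F [-0.7  0.3 -0.7] 0.0 q [0.21 0.2  1.59 0.   1.36 0.54]
[295 254] [372 282] ((671.0946655273438, 36.71595001220703), (18.522857666015625, 105.20438385009766), 89.13118743896484)
[249 105] [304 251] ((637.40869140625, 164.76832580566406), (176.78399658203125, 63.95552062988281), 70.99945068359375)
trivet ((635.7247314453125, 162.44110107421875), (192.9127655029297, 92.86154174804688), 71.09599304199219)
```

View pics/end.png

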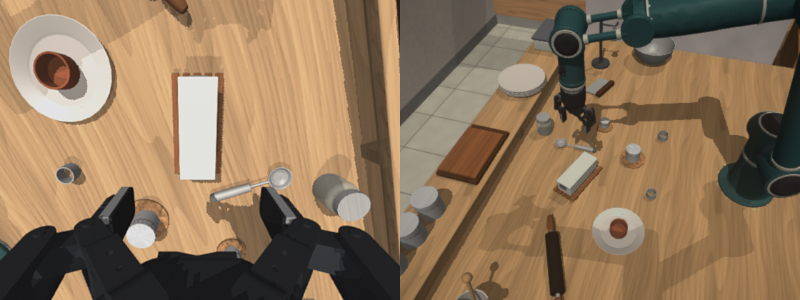

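The final picture shows the box square along the trivet (wrist half, (198,127)), within about 3 mm and 0.1°. The ramekin is on the plate, the canister and tin are upright on their mats, and the roller and spoon appear where they were.

```bash
python3 -c "
from plant import ctrl
print(ctrl.job_done())"
```

```text
the job is handed in; nothing more can be done
None
```

The stack is taken apart and handed in at about 46 s: tin, canister and ramekin measured within about 1 mm of their centres, the box within about 3 mm and 0.1° of the trivet's, each lowered to contact before release, and the roller and spoon never touched.

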